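# Bring the loose flange round a bent tube onto the studs of its end plate

### The arm

A 7-joint arm with a two-finger parallel gripper is mounted at the origin on the work surface; the furniture and walls round the work are solid. World frame = base frame: x ahead of the robot, y to its left, z up, the work surface at z = 0. Lengths are in m, angles in rad, forces in N, time in s.
With the tool pointing down it reaches from about 0.4 to 0.875 m from the base axis. Payload 6.5 kg.
Tool frame: the origin (TCP) lies midway between the tips of the shut fingers; the grasp point (between the pads) lies 19 mm behind it; x points along the fingers, z is the direction in which the jaws open and shut, and the axes are right-handed (so a half turn about x gives the same grasp; the last joint's range is limited). The gripper opens to 85 mm and grips with 20 to 120 N. Pads are 22 mm wide; open, the fingers measure 114 mm over their backs; the gripper's body (76 mm by 85 mm) begins 54 mm behind the grasp point. The pads swing forward as they close: fully open they stand 13 mm farther back than shut.
Start: joints at [-1.398, 0.536, -0.004, 1.538, 0.003, 1.067, -0.071], TCP at [0.154, 0.632, 0.231] pointing down, gripper open.
Joint ranges: [-2.7, 2.7], [-0.37, 2.16], [-1.27, 1.26], [0.24, 2.4], [-1.31, 4.45], [0.19, 1.91], [-2.76, 2.76]. Speed limits (rad/s): [2.39, 2.39, 3.14, 3.14, 3.14, 3.14, 3.14].

### API

Orientations are given as a unit quaternion [x, y, z, w].
In Python, from workcell import ctrl gives the robot as it stands. The module is installed in compiled form; this text tells all that it offers.
- The arm moves only by the tool arm_command, never from a script. Its arguments are lists of equal length, an entry for each row: "hand": the opening, from 0 (shut) to 1 (fully open); "delta_pos": the shift along the tool's x, y, z in m, a list of three; "twist": the turn about the tool's x in degrees. A call has 1 to 20 rows; each row is the pose to reach, as a shift and turn from the pose commanded when the call began, along the tool's axes at that moment; what a row does not reach only later rows make up. A row lasts 1/8 s, in which the tool goes at most 62.5 mm and 10.7 degrees, less where a joint would pass 70% of its speed; a pose out of reach is approached as far as the arm can. A call with a gripper value outside its range is refused whole. The fingers move at their own pace and stop on an object; "squeeze" is the grip in N (left out, the last holds). Time passes only in rows, so rows that repeat a pose let the fingers close. It gives the time, the measured TCP pose, the force and the opening at its end, in the units of the state.
- ctrl.state(): the state, without advancing time (a new reading comes with each control period).
- ctrl.grab_frame(name): name is "scene" or "top" or "wrist"; returns a dict with "color" (420x560x3 uint8, red, green, blue), "depth" (420x560 float32, m along the optical axis (not along the pixel's ray), 0 where there is no reading), "fx", "fy", "cx", "cy" (pixels), "cam_to_world" (4x4, takes a point from camera to world coordinates). Camera axes: x right, y up, looking along -z (the intrinsics and any distortion apply to the point x, -y, -z); pixel columns grow to the right and rows downward; lengths in m; the calibration is good to about 2 mm. A picture is of the moment at which its call begins.
- ctrl.hand_in(): hands the job in, once; it reports no verdict.
Trained networks look in a picture, given as the dict that the camera call returned (one of the last four; its "shot" number tells which), for a name from the list of things; names that differ only in an ending like _2 or _b are one class to them, and where a whole thing is asked for, a point or a joint stands for the part that bears it (a point fixed in the world has none). Each returns a list of dicts, best first, with "confidence" (0 to 1); they miss things now and then, are a little off and sometimes report something else, mostly with a low value. They report only what shows in the picture. A call takes as long as a camera call. They do not tell look-alikes from the thing itself.
- ctrl.recognise(picture, name): "extent" ([left, top, right, bottom] in pixels, round what is visible of it).
- ctrl.pinpoint(picture, name): "centre" ([column, row] in pixels: a listed point, or the origin of a listed thing).
The state is a dict: "t": time; "joint_positions": joint angles; "qd": joint speeds; "joint_efforts": joint torques, N m; "tool_pos": TCP position; "eef_rot": TCP orientation; "ft_force": force on the tool from outside, world axes, zero at the start; "wrist_torque": the same for the moment, N m; "finger_gap": finger opening in m.
Only numpy, scipy, OpenCV 4.12 (cv2) and the standard library are available. Lean on these libraries where they do the work, as an engineer would, in place of code of your own. Each camera call takes 0.05 s, during which the arm holds its last target.

### The job

A loose two-hole flange hangs on the clamped leg of a bent tube. Slide it along the tube, round the bend and up to the plate at the tube's far end, gently and without forcing it where it binds, until the plate's two studs stand through its holes and it sits flush on the plate, ready for its nuts. Then let go of it and leave it there.

Things in the scene. Friction and masses are not known exactly. Their poses are not given: they have to be found in the camera images.
- fixture: Steel clamp post (44 mm wide, 32 deep, 126 high with its screws) on a base plate, fixed to the table. Origin on the table under the middle of the post's face; z up; x points straight out of that face. A round tube, 20 mm diameter, comes out of it at y = 0, z = 90 mm and runs along +x for 85 mm, straight and true; nothing here yields when pushed. Plate and base screws are below z = 20 mm.
- bend_start (a point): Point on the tube's axis where the bend begins: x = 85, y = 0, z = 90 mm in the fixture's frame, same axes. The tube bends 90 degrees towards +y at 55 mm centre-line radius (centre 55 mm along +y from here), and ends in a straight free leg, nominally along +y, 90 mm long from the end of the bend to the face of its end plate. It is thin-walled: push on it with less than 18 N.
- bend_mid (a point): Middle of the bend, on the tube's axis: x = 124, y = 16, z = 90 mm in the fixture's frame, same axes. True up to here. The tube was bent by hand: from here on it is a rigid piece of nominal shape (leg and plate too) that may point up to 9 degrees to either side and up to 9 degrees up or down of nominal, as if pivoted here. That is not measured; the plate can be 19 mm off each way.
- flange_center (a point): Centre of the loose steel flange and its 22.5 mm bore. Plate 14 mm thick (x, along the tube), 40 wide with straight sides (y), 90 long (z, up), 0.24 to 0.4 kg; a 10 mm hole 31 mm above and below the bore. Starts upright, 27 to 57 mm clear of the post. Take it from above by its straight sides. The end plate is 28 wide, 90 high, 8 thick; its 7 mm studs point back along the leg, 18 mm long.
Not all that is in view belongs to the job. What is shaped like the part that bears flange_center but green, orange or pink is not meant.

How it is judged:
At the end, for the whole second after the job is handed in: The flange is home at the far end of the tube: on the studs and within 2 mm of flush on the end plate (its centre 121 to 125.5 mm from the middle of the bend; flush is 123), released and at rest (distance between flange_center and bend_mid between 0.1209 and 0.1255 m and linear speed of flange below 0.02 m/s); the robot touches nothing.
It fails at once if the flange, once under way (moved 5 mm), is forced: more than 18 N between it and the tube, studs or end plate (distance of flange_center from where it was at the start of the episode above 0.005 m and contact force between flange and fixture above 18 N).
It also fails if it takes over 72 s, if anything falls off the work surface, if the arm or the gripper's body presses on something with over 40 N, if the wrist force passes 120 N, or if a joint passes its speed limit or range.

## Working session

There is one attempt and no reset: what is moved stays moved. The work goes in short steps, Python scripts to look and compute and a tool call to move; the robot and the scene stay as the last step left them, time stands still between calls to the robot, and variables do not carry over. Pictures are saved under pics/ and viewed, and the job is handed in when it is done.

Besides the shell and the picture viewer there is one more tool, called after "Call:" in YAML: its name, and indented under it one key for each argument. arm_command: Moves the arm, as the interface text tells. Its arguments: {"type":"object","properties":{"hand":{"type":"array"},"delta_pos":{"type":"array"},"twist":{"type":"array"},"squeeze":{"type":"number"}},"required":["hand","delta_pos","twist"]}

```bash
mkdir -p pics; ls; cat > h.py <<'E'
import numpy as np, cv2
from workcell import ctrl
def save(f,name): cv2.imwrite('pics/'+name,cv2.cvtColor(f['color'],cv2.COLOR_RGB2BGR))
def w(f,u,v,d):
    p=np.array([(u-f['cx'])/f['fx']*d,-(v-f['cy'])/f['fy']*d,-d,1.]); return (np.array(f['cam_to_world'])@p)[:3]
def px(f,P):
    p=np.linalg.inv(np.array(f['cam_to_world']))@np.r_[P,1]; d=-p[2]
    return f['fx']*p[0]/d+f['cx'], -f['fy']*p[1]/d+f['cy'], d
def cloud(f):
    d=f['depth']; v,u=np.mgrid[:d.shape[0],:d.shape[1]]
    P=np.stack([(u-f['cx'])/f['fx']*d,-(v-f['cy'])/f['fy']*d,-d,np.ones_like(d)],-1)
    return (P@np.array(f['cam_to_world']).T)[...,:3]
E
python3 - <<'E'
from h import *
import pickle
s=ctrl.state(); print(s)
for n in ['scene','top','wrist']:
    f=ctrl.grab_frame(n); save(f,n+'0.png'); pickle.dump(f,open(n+'0.pkl','wb'))
    print(n,{k:(v if k not in('color','depth') else v.shape) for k,v in f.items()})
    for t in ['fixture','flange_center']:
        print(t,ctrl.recognise(f,t))
    for t in ['bend_start','bend_mid','flange_center','fixture']: print(t,ctrl.pinpoint(f,t))
print(ctrl.state()['t'])
E
```

```text
pics
{'t': 0.0, 'joint_positions': array([-1.39821996,  0.53720781, -0.00444464,  1.53890055,  0.00261526,
        1.06726802, -0.0711922 ]), 'qd': array([-2.10522586e-04,  1.87644979e-04,  9.74548085e-04, -1.22009453e-03,
       -3.47017771e-06, -5.96591503e-04,  9.16019104e-04]), 'joint_efforts': array([-2.48764845e-04, -5.83406532e+01,  1.04856949e+00, -2.59102643e+01,
        1.23545420e-02,  9.77957068e-03,  2.63250934e-05]), 'tool_pos': array([0.15360138, 0.63092919, 0.23037535]), 'eef_rot': array([-0.43734019,  0.55643489,  0.43648774,  0.55551078]), 'ft_force': array([ 0.19619116, -0.16633928,  0.58072791]), 'wrist_torque': array([ 0.02485186, -0.04204132, -0.04297003]), 'finger_gap': 0.08529730117760569}
scene {'color': (420, 560, 3), 'depth': (420, 560), 'fx': 440.97777937603996, 'fy': 440.97777937603996, 'cx': 285.25079949596176, 'cy': 212.3211970964702, 'cam_to_world': array([[ 0.80971327,  0.41960222, -0.41024188,  0.09870056],
       [-0.58656849,  0.59941786, -0.54464266, -0.40652489],
       [ 0.01737304,  0.68163935,  0.73148204,  0.74267853],
       [ 0.        ,  0
[... 1813 characters left out ...]
03.9, 244.9], 'confidence': 0.62}]
fixture [{'centre': [260.0, 202.1], 'confidence': 0.69}]
wrist {'color': (420, 560, 3), 'depth': (420, 560), 'fx': 331.9515692846191, 'fy': 331.9515692846191, 'cx': 277.8505941477401, 'cy': 216.14901291062162, 'cam_to_world': array([[ 2.36233896e-01, -9.31672319e-01, -2.76007674e-01,
         8.37498729e-02],
       [ 9.71695879e-01,  2.26264972e-01,  6.79064152e-02,
         6.49614007e-01],
       [-8.15658882e-04, -2.84237316e-01,  9.58753609e-01,
         3.73622638e-01],
       [ 0.00000000e+00,  0.00000000e+00,  0.00000000e+00,
         1.00000000e+00]]), 'shot': 3}
fixture []
flange_center []
bend_start []
bend_mid []
flange_center []
fixture []
1.05
```

```bash
python3 - <<'E'
import cv2
a=cv2.imread('pics/scene0.png')[130:360,190:410]; cv2.imwrite('pics/scene0c.png',cv2.resize(a,None,fx=2.6,fy=2.6,interpolation=cv2.INTER_CUBIC))
a=cv2.imread('pics/top0.png')[150:290,140:440]; cv2.imwrite('pics/top0c.png',cv2.resize(a,None,fx=2.6,fy=2.6,interpolation=cv2.INTER_CUBIC))
E
```

```text
(no output)
```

View pics/scene0.png

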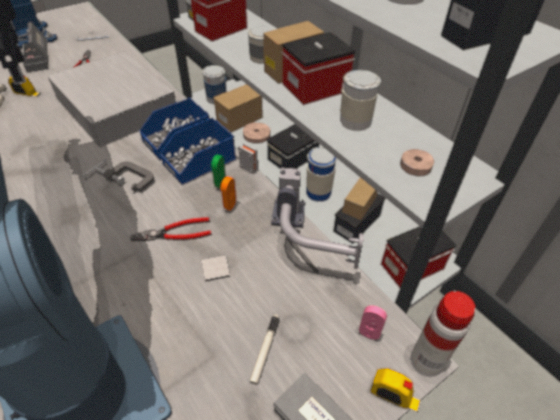

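View pics/scene0c.png

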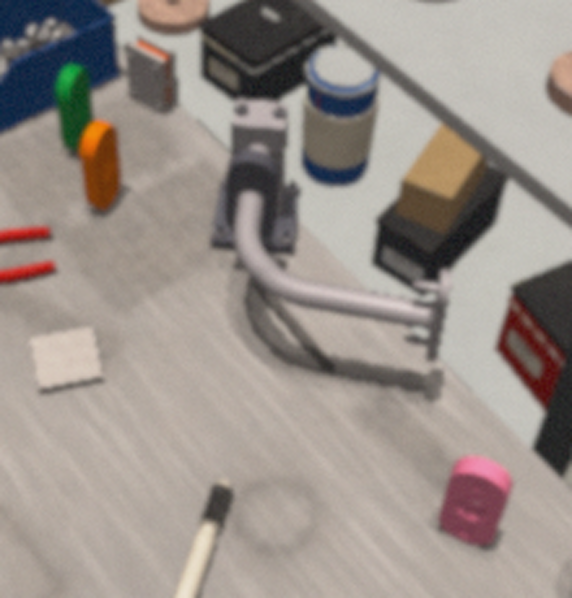

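View pics/top0.png

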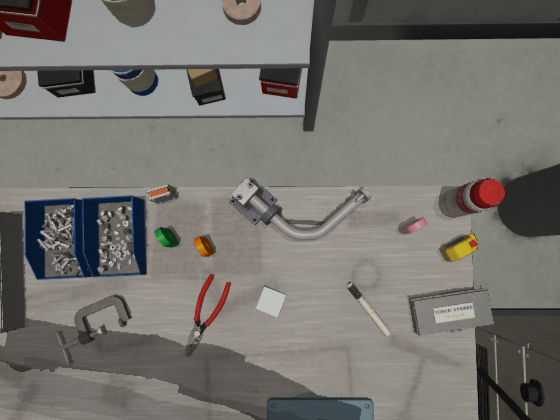

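View pics/top0c.png

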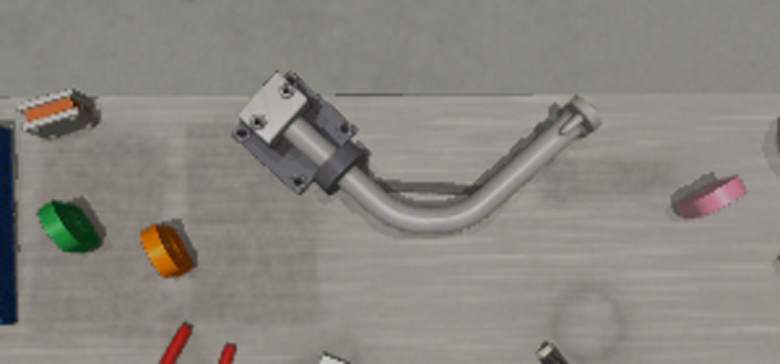

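```bash
python3 - <<'E'
from h import *
import pickle
f=pickle.load(open('top0.pkl','rb')); P=cloud(f)
for u,v in [(240,190),(252,185),(248,200),(265,206),(272,212),(272,208),(285,228),(305,234),(325,228),(340,212),(355,198),(364,190),(300,250),(165,238),(204,245),(200,90),(320,100),(280,20),(260,64)]:
    print((u,v),P[v,u].round(4),f['color'][v,u])
g=pickle.load(open('scene0.pkl','rb')); Q=cloud(g)
for u,v in [(290,175),(283,222),(296,236),(320,244),(340,247),(357,240),(357,265),(400,170),(330,100),(250,130)]:
    print((u,v),Q[v,u].round(4))
E
```

```text
(240, 190) [0.5239 0.1529 0.1207] [178 174 171]
(252, 185) [0.5328 0.13   0.1238] [103 101 102]
(248, 200) [0.506  0.1386 0.1118] [68 65 65]
(265, 206) [0.4957 0.107  0.0999] [136 131 129]
(272, 212) [0.4811 0.0921 0.1329] [86 84 90]
(272, 208) [0.4887 0.0922 0.1309] [81 80 83]
(285, 228) [0.4533 0.0687 0.0998] [179 173 172]
(305, 234) [0.4417 0.0306 0.102 ] [179 175 173]
(325, 228) [ 0.4532 -0.0077  0.0993] [186 183 180]
(340, 212) [ 0.4835 -0.0363  0.1023] [146 141 138]
(355, 198) [ 0.5107 -0.0658  0.0983] [138 133 132]
(364, 190) [ 0.5207 -0.0769  0.137 ] [149 144 142]
(300, 250) [0.4118 0.0383 0.0007] [160 156 148]
(165, 238) [0.435 0.302 0.088] [ 30 124  53]
(204, 245) [0.4216 0.2287 0.0736] [96 46  5]
(200, 90) [ 0.9317  0.3517 -0.4472] [41 41 40]
(320, 100) [ 1.0036 -0.0574 -0.7557] [129 129 121]
(280, 20) [ 0.999   0.0841 -0.1414] [152 156 154]
(260, 64) [ 0.8842  0.1351 -0.1437] [96 97 95]
(290, 175) [0.5199 0.1394 0.1184]
(283, 222) [0.4419 0.0557 0.0971]
(296, 236) [0.4413 0.0123 0.0972]
(320, 244) [ 0.4654 -0.0303  0.099 ]
(340, 247) [ 0.4898 -0.0589  0.1017]
(357, 240) [ 0.5122 -0.0765  0.124 ]
(357, 265) [ 0.508  -0.0923  0.0685]
(400, 170) [ 0.9836  0.1951 -0.1427]
(330, 100) [ 1.0504  0.6063 -0.1405]
(250, 130) [ 0.9911  1.0745 -0.5324]
```

```bash
cat > fit.py <<'E'
from h import *
from scipy.optimize import least_squares
M0=np.array([85+55*np.sin(np.pi/4),55-55*np.cos(np.pi/4),90])/1e3
a1=np.linspace(0,np.pi/4,30)
def Rz(a): c,s=np.cos(a),np.sin(a); return np.array([[c,-s,0],[s,c,0],[0,0,1]])
def Rx(a): c,s=np.cos(a),np.sin(a); return np.array([[1,0,0],[0,c,-s],[0,s,c]])
L1=np.c_[np.linspace(0,.085,40),np.zeros(40),np.full(40,.09)]
B1=np.c_[.085+.055*np.sin(a1),.055-.055*np.cos(a1),np.full(30,.09)]
a2=a1+np.pi/4
B2=np.c_[.085+.055*np.sin(a2),.055-.055*np.cos(a2),np.full(30,.09)]
L2=np.c_[np.full(60,.14),np.linspace(.055,.145,60),np.full(60,.09)]
def axis(p):  # p: x,y,z,yaw, dev_yaw, dev_pitch
    R2=Rz(p[4])@Rx(p[5])
    A=np.vstack([L1,B1]); B=(np.vstack([B2,L2])-M0)@R2.T+M0
    return np.vstack([A,B])@Rz(p[3]).T+p[:3]
def dist(P,C):
    a=C[:-1];d=C[1:]-a; L=(d*d).sum(1)+1e-12
    t=np.clip(((P[:,None]-a)*d).sum(2)/L,0,1)
    return np.linalg.norm(P[:,None]-a-t[...,None]*d,axis=2).min(1)
def fit(P,p0,n=6):
    p=np.array(p0,float)
    for i in range(n):
        thr=[.025,.012,.008,.006,.005,.005][i]
        C=axis(p); r=dist(P,C)-.01; Q=P[np.abs(r)<thr]
        if len(Q)>2500: Q=Q[np.random.default_rng(0).choice(len(Q),2500,False)]
        s=least_squares(lambda q:dist(Q,axis(q))-.01,p,loss='soft_l1',f_scale=.0015,x_scale=[.01]*3+[.1]*3)
        p=s.x
    r=dist(Q,axis(p))-.01
    return p,np.median(np.abs(r)),len(Q)
def F(p,q): return Rz(p[3])@np.asarray(q,float)+p[:3]
def info(p):
    R2=Rz(p[3])@Rz(p[4])@Rx(p[5]); d=R2@[0,1,0]
    return dict(yaw=np.degrees(p[3]),dy=np.degrees(p[4]),dp=np.degrees(p[5]),bs=F(p,[.085,0,.09]),bm=F(p,M0),be=F(p,Rz(p[4])@Rx(p[5])@(np.array([.14,.055,.09])-M0)+M0),home=F(p,Rz(p[4])@Rx(p[5])@(np.array([.14,.138,.09])-M0)+M0),d=d)
E
python3 - <<'E'
from fit import *
import pickle
np.set_printoptions(precision=4,suppress=True)
p0=[.515,.140,0,np.arctan2(-.045,-.045*1.15)*1.0,0,0]
# dir from (0.4957,.107) to (.4533,.0687)
p0[3]=np.arctan2(-.0383,-.0424)
for n in ['top0','scene0']:
    f=pickle.load(open(n+'.pkl','rb')); P=cloud(f); z=P[...,2]
    m=(z>.05)&(z<.17)&(P[...,0]>.4)&(P[...,0]<.56)&(P[...,1]>-.13)&(P[...,1]<.11)&(f['depth']>0)
    Q=P[m]
    C=axis(p0); print(n,len(Q))
    p,e,k=fit(Q,p0); print(p,e,k); 
    for a,b in info(p).items(): print(' ',a,np.round(b,4))
    # post check
    post=P[(z>.1)&(z<.13)&(P[...,1]>.1)&(P[...,1]<.19)&(P[...,0]>.48)&(P[...,0]<.57)]
    l=(post-p[:3])@Rz(p[3]); print(' post local rng',np.percentile(l,[2,50,98],axis=0).round(4).tolist())
    fl=P[(z>.112)&(z<.145)&(P[...,1]>.04)&(P[...,1]<.12)&(P[...,0]>.44)&(P[...,0]<.52)]
    l=(fl-p[:3])@Rz(p[3]); print(' flange local rng',len(fl),np.percentile(l,[2,50,98],axis=0).round(4).tolist())
    pl=P[m]; R2=Rz(p[3])@Rz(p[4])@Rx(p[5]); l=(pl-F(p,M0))@R2+M0; l=l[(l[:,1]>.125)&(np.abs(l[:,2]-.09)>.012)]; print(' plate',len(l),np.percentile(l,[2,50,98],axis=0).round(4).tolist())
E
```

```text
top0 1478
[ 0.5121  0.1331  0.0001 -2.2979 -0.1207  0.0181] 0.0007081030293059083 1149
  yaw -131.6578
  dy -6.9155
  dp 1.0345
  bs [0.4556 0.0696 0.0901]
  bm [0.4418 0.0298 0.0901]
  be [ 0.4555 -0.01    0.0908]
  home [ 0.5104 -0.0722  0.0923]
  d [ 0.6616 -0.7497  0.0181]
 post local rng [[-0.0308, -0.021, 0.1003], [-0.012, -0.0002, 0.1198], [0.0282, 0.0211, 0.1261]]
 flange local rng 175 [[0.0412, -0.019, 0.1155], [0.0487, -0.0008, 0.1307], [0.0553, 0.0188, 0.136]]
 plate 141 [[0.1265, 0.13, 0.0661], [0.1401, 0.1453, 0.125], [0.1533, 0.1527, 0.1357]]
scene0 1717
[ 0.5121  0.1322 -0.0008 -2.2968 -0.1292  0.0158] 0.000714476404656288 1094
  yaw -131.5979
  dy -7.4022
  dp 0.9068
  bs [0.4557 0.0686 0.0892]
  bm [0.4419 0.0288 0.0892]
  be [ 0.4552 -0.0111  0.0898]
  home [ 0.5097 -0.0737  0.0911]
  d [ 0.656  -0.7546  0.0158]
 post local rng [[-0.0298, -0.0209, 0.1016], [-0.0045, 0.0002, 0.1189], [0.0025, 0.0216, 0.1255]]
 flange local rng 206 [[0.0429, -0.0173, 0.1134], [0.0536, 0.0008, 0.1254], [0.0567, 0.0189, 0.1338]]
 plate 197 [[0.1341, 0.1291, 0.0565], [0.1457, 0.1464, 0.1196], [0.1545, 0.1528, 0.135]]
```

```bash
cat >> fit.py <<'E'
from scipy.spatial.transform import Rotation as Rot
np.set_printoptions(precision=4,suppress=True)
PT=np.array([.5121,.1327,-.0003,np.radians(-131.63),np.radians(-7.15),np.radians(.97)])
def tool():
    s=ctrl.state(); return s,np.array(s['tool_pos']),Rot.from_quat(s['eef_rot']).as_matrix()
def ang(R): # heading of jaw axis z in world, deg
    return np.degrees(np.arctan2(R[1,2],R[0,2]))
def plan(target,jaw_deg):
    s,p,R=tool(); d=R.T@(np.array(target)-p)
    # rotation about tool x (down) => world yaw decreases with positive twist
    tw=ang(R)-jaw_deg; tw=(tw+90)%180-90
    print('t',s['t'],'tcp',p,'jaw',ang(R),'x',R[:,0],'delta mm',(d*1e3).round(2),'twist',round(tw,2),'F',s['ft_force'],'gap',s['finger_gap'],'q7',s['joint_positions'][6]); return d,tw
E
python3 - <<'E'
from fit import *
c=F(PT,[.0487,0,.09]); print('flange',c)
plan(np.r_[c[:2],.23],-131.63+90)
E
```

```text
flange [0.4797 0.0963 0.0897]
t 1.05 tcp [0.1537 0.6316 0.2313] jaw 76.32076847888044 x [ 0. -0. -1.] delta mm [   1.29 -443.34 -442.97] twist -62.05 F [ 0.3623  0.0923 -0.2228] gap 0.08510330923737028 q7 -0.07117835624842023
```

Call:
arm_command:
  hand: [1,1,1,1,1,1,1,1,1,1,1,1,1,1,1]
  delta_pos:
    - [0,-30,-30]
    - [0,-0.062,-0.062]
    - [0,-0.094,-0.094]
    - [0,-0.126,-0.126]
    - [0,-0.158,-0.158]
    - [0,-0.19,-0.19]
    - [0,-0.222,-0.222]
    - [0,-0.254,-0.254]
    - [0,-0.286,-0.286]
    - [0,-0.318,-0.318]
    - [0,-0.35,-0.35]
    - [0,-0.382,-0.382]
    - [0,-0.414,-0.414]
    - [0.0,-0.443,-0.443]
    - [0.0,-0.443,-0.443]
  twist: [9,18,27,36,45,54,63,72,81,90,99,108,114,118,118]

```text
t: 2.92
tool_pos: [0.4808, 0.0932, 0.2317]
eef_rot: [0.253, 0.659, -0.254, 0.661]
ft_force: [0.4, 0.1, -0.2]
finger_gap: 0.0855
```

```bash
python3 - <<'E'
from fit import *
import pickle
f=ctrl.grab_frame('wrist'); save(f,'w1.png'); pickle.dump(f,open('w1.pkl','wb'))
print(ctrl.pinpoint(f,'flange_center'),ctrl.recognise(f,'flange_center'))
c=F(PT,[.0487,0,.09]); print(px(f,c),px(f,F(PT,M0)),px(f,info(PT)['home']))
plan(np.r_[c[:2],.23],-131.63+90)
P=cloud(f); z=P[...,2]
m=(z>.05)&(z<.17)&(P[...,0]>.4)&(P[...,0]<.56)&(P[...,1]>-.13)&(P[...,1]<.14)&(f['depth']>0)
Q=P[m]; p,e,k=fit(Q,PT); print(p,e,k)
for a,b in info(p).items(): print(' ',a,np.round(b,4))
l=(Q-p[:3])@Rz(p[3]); l=l[(l[:,0]>.03)&(l[:,0]<.075)&(np.abs(l[:,2]-.09)>.02)&(np.abs(l[:,1])<.03)]
print(len(l),np.percentile(l,[2,50,98],axis=0))
E
```

```text
[{'centre': [134.5, 126.5], 'confidence': 0.95}, {'centre': [274.9, 199.0], 'confidence': 0.74}, {'centre': [79.7, 44.0], 'confidence': 0.58}] [{'extent': [249.7, 183.7, 301.3, 225.0], 'confidence': 0.95}, {'extent': [101.3, 103.6, 155.4, 154.6], 'confidence': 0.9}, {'extent': [40.7, 9.7, 111.9, 72.6], 'confidence': 0.79}]
(np.float64(274.6577673998647), np.float64(202.21712964285004), np.float64(0.292896365653901)) (np.float64(292.4135901753918), np.float64(279.1950932325544), np.float64(0.3142618465492597)) (np.float64(415.20467637021295), np.float64(308.4280460038194), np.float64(0.3212245925879657))
t 3.075 tcp [0.479  0.0973 0.2312] jaw -41.59521780511107 x [-0.0004  0.0005 -1.    ] delta mm [ 1.22 -0.23  1.2 ] twist 0.03 F [-0.4575  1.2471 -0.6518] gap 0.08513366276415897 q7 -0.7991343656131675
[ 0.5106  0.1321 -0.0001 -2.2869 -0.0896  0.0151] 0.00043995866698135627 2500
  yaw -131.0285
  dy -5.135
  dp 0.8646
  bs [0.4548 0.0679 0.0899]
  bm [0.4415 0.028  0.0899]
  be [ 0.4568 -0.0112  0.0905]
  home [ 0.5143 -0.071   0.0917]
  d [ 0.6925 -0.7212  0.0151]
1180 [[ 0.0375 -0.0183  0.0602]
 [ 0.0423 -0.      0.129 ]
 [ 0.052   0.0183  0.1343]]
```

View pics/w1.png

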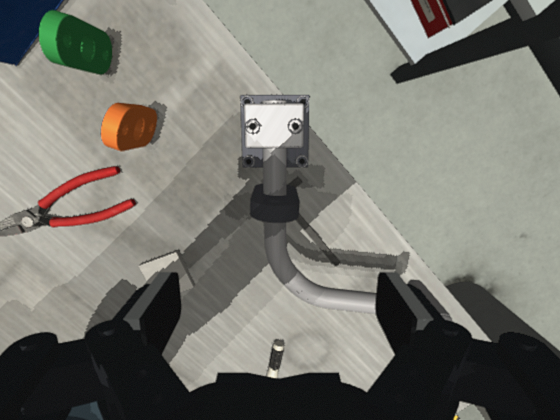

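```bash
python3 - <<'E'
from fit import *
R0=Rot.from_quat([-0.43734019,  0.55643489,  0.43648774,  0.55551078]).as_matrix()
print(R0); print(np.array([.1537,.6315,.231])+R0@[0,-.443,-.443])
ps=[];fs=[];qs=[]
for i in range(6):
    ctrl.grab_frame('wrist'); s,p,R=tool(); ps.append(p); fs.append(s['ft_force']);qs.append(ang(R))
print(np.array(ps),np.array(fs),qs,s['t'])
c=np.array([.4803,.0972,.07]); print(R.T@(c-np.mean(ps,0)))
E
```

```text
[[-0.0003 -0.9716  0.2364]
 [-0.0018  0.2364  0.9716]
 [-1.     -0.0001 -0.0018]]
[0.4794 0.0963 0.2318]
[[0.4789 0.0976 0.2312]
 [0.4789 0.0976 0.2312]
 [0.479  0.0976 0.2313]
 [0.479  0.0974 0.2313]
 [0.4791 0.0972 0.2313]
 [0.4792 0.097  0.2313]] [[ 0.2718 -0.531  -0.4308]
 [-0.0072  0.0857 -0.0678]
 [-0.2522  0.333   0.0973]
 [ 0.2318 -0.1488  0.1604]
 [ 0.4785  0.2259 -0.311 ]
 [ 0.1564 -0.0821  1.2836]] [np.float64(-41.54523084308843), np.float64(-41.542543913615596), np.float64(-41.54496672538692), np.float64(-41.555494402388746), np.float64(-41.58086471719373), np.float64(-41.601902420761256)] 3.375
[0.1613 0.0007 0.0011]
```

Call:
arm_command:
  hand: [1,1,1,1,1,1,1]
  delta_pos:
    - [0.03,0,0.001]
    - [0.06,0,0.001]
    - [0.09,0,0.001]
    - [0.12,0.0005,0.001]
    - [0.145,0.0005,0.001]
    - [0.161,0.0005,0.001]
    - [0.161,0.0005,0.001]
  twist: [0,0,0,0,0,0,0]

```text
t: 4.25
tool_pos: [0.4799, 0.096, 0.0697]
eef_rot: [0.251, 0.661, -0.252, 0.66]
ft_force: [-0.2, 0.2, 0.5]
finger_gap: 0.0854
```

```bash
python3 - <<'E'
from fit import *
import pickle
f=ctrl.grab_frame('wrist'); save(f,'w2.png'); pickle.dump(f,open('w2.pkl','wb'))
g=ctrl.grab_frame('scene'); save(g,'s2.png')
a=cv2.imread('pics/s2.png')[130:330,190:410]; cv2.imwrite('pics/s2c.png',cv2.resize(a,None,fx=2.6,fy=2.6,interpolation=cv2.INTER_CUBIC))
plan([.4803,.0972,.07],-41.6)
E
```

```text
t 4.35 tcp [0.481  0.0962 0.0709] jaw -41.67988254336797 x [ 0.0009  0.0002 -1.    ] delta mm [ 0.89  0.29 -1.23] twist -0.08 F [-0.029   0.5949  0.0063] gap 0.0855134957641684 q7 -0.5999223027322345
```

View pics/w2.png

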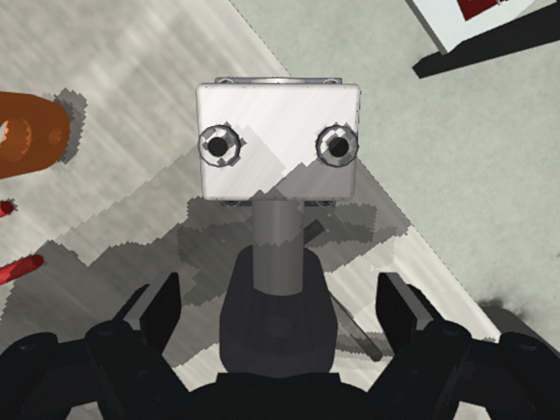

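View pics/s2c.png

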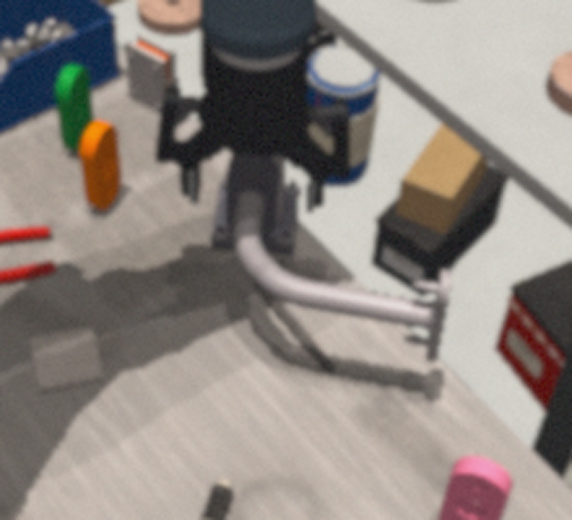

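```bash
python3 - <<'E'
from fit import *
import pickle
f=pickle.load(open('w2.pkl','rb')); P=cloud(f); 
v,u=np.mgrid[:420,:560]
m=(u>215)&(u<342)&(v>235)&(v<374)&(f['depth']>0)&(P[...,2]>.11)&(P[...,2]<.15)
l=(P[m]-PT[:3])@Rz(PT[3]); print(len(l),np.percentile(l,[1,10,50,90,99],axis=0))
for v in (260,290,310,330,350,365,372): print(v,((P[v,278]-PT[:3])@Rz(PT[3])).round(4))
t=(np.array([.4807,.0962,.07])-PT[:3])@Rz(PT[3]); print('tcp local',t)
E
```

```text
7408 [[ 0.0382 -0.0189  0.1108]
 [ 0.0391 -0.0148  0.1141]
 [ 0.0406 -0.0007  0.1259]
 [ 0.0462  0.014   0.133 ]
 [ 0.0511  0.0184  0.1349]]
260 [ 0.0257 -0.      0.1003]
290 [ 0.0385 -0.      0.0993]
310 [ 0.0401 -0.      0.1106]
330 [ 0.0452 -0.      0.1147]
350 [ 0.0398 -0.0001  0.1316]
365 [ 0.0431 -0.0001  0.1339]
372 [ 0.0456 -0.0001  0.1338]
tcp local [0.0481 0.0008 0.0703]
```

Call:
arm_command:
  hand: [1,0.4,0.3,0,0,0,0,0]
  delta_pos:
    - [0,0.0015,0]
    - [0,0.0015,0]
    - [0,0.0015,0]
    - [0,0.0015,0]
    - [0,0.0015,0]
    - [0,0.0015,0]
    - [0,0.0015,0]
    - [0,0.0015,0]
  twist: [0,0,0,0,0,0,0,0]
  squeeze: 25

```text
t: 5.35
tool_pos: [0.4815, 0.0974, 0.0705]
eef_rot: [0.252, 0.661, -0.251, 0.661]
ft_force: [-1.4, 0.7, 5.7]
finger_gap: 0.0399
```

```bash
cat > st.py <<'E'
from fit import *
import sys
n=int(sys.argv[1]) if len(sys.argv)>1 else 4
fs=[];ps=[];qs=[];ts=[]
for i in range(n):
    f=ctrl.grab_frame('wrist'); s,p,R=tool(); fs.append(s['ft_force']);ps.append(p);qs.append(ang(R)); ts.append(s['wrist_torque'])
F_=np.mean(fs,0); p=np.mean(ps,0)
print('t',s['t'],'tcp',p,'jaw',np.mean(qs),'gap',s['finger_gap'],'x',R[:,0])
print('F world',F_,'sd',np.std(fs,0),'F tool(x,y,z)',R.T@F_,'T tool',R.T@np.mean(ts,0))
print('local clamped',(p-PT[:3])@Rz(PT[3]))
R2=Rz(PT[3])@Rz(PT[4])@Rx(PT[5]); print('local leg',(p-F(PT,M0))@R2+M0)
if len(sys.argv)>2:
    save(f,sys.argv[2]+'.png'); import pickle; pickle.dump(f,open(sys.argv[2]+'.pkl','wb'))
E
python3 st.py 4 w3
```

```text
t 5.55 tcp [0.4815 0.0973 0.0705] jaw -41.67850748734141 gap 0.03994923606389013 x [ 0.      0.0004 -1.    ]
F world [-1.5023  0.6969  5.8483] sd [0.3847 0.3376 0.2048] F tool(x,y,z) [-5.848  -0.4769 -1.5869] T tool [-0.0186  0.3263 -0.1634]
local clamped [0.0468 0.0006 0.0708]
local leg [ 0.0493 -0.0092  0.0713]
```

Call:
arm_command:
  hand: [0,0,0]
  delta_pos:
    - [-0.001,0,0]
    - [-0.001,0,0]
    - [-0.001,0,0]
  twist: [0,0,0]

```text
t: 5.92
tool_pos: [0.4812, 0.0971, 0.0711]
eef_rot: [0.251, 0.661, -0.252, 0.661]
ft_force: [-0.1, -0.3, -2.7]
finger_gap: 0.0399
```

```bash
python3 st.py 3
```

```text
t 6.075 tcp [0.4813 0.0971 0.0711] jaw -41.6806222239259 gap 0.04017295277161832 x [-0.0002 -0.0002 -1.    ]
F world [-0.353  -0.0007 -2.8537] sd [0.4938 0.2694 0.3686] F tool(x,y,z) [ 2.8538 -0.2346 -0.2631] T tool [-0.0117 -0.0307  0.0219]
local clamped [0.047  0.0007 0.0714]
local leg [ 0.0496 -0.0091  0.0719]
```

Call:
arm_command:
  hand: [0,0,0]
  delta_pos:
    - [-0.001,0,0]
    - [-0.001,0,0]
    - [-0.001,0,0]
  twist: [0,0,0]

```text
t: 6.45
tool_pos: [0.4815, 0.0972, 0.0723]
eef_rot: [0.252, 0.661, -0.252, 0.661]
ft_force: [-0.2, 0.2, -2.9]
finger_gap: 0.0401
```

```bash
python3 st.py 3
```

```text
t 6.6 tcp [0.4815 0.0972 0.0723] jaw -41.677852963383586 gap 0.03982812341636873 x [ 0. -0. -1.]
F world [ 0.082  -0.2167 -2.6081] sd [0.4231 0.2085 0.123 ] F tool(x,y,z) [ 2.6081 -0.1074  0.2054] T tool [0.0149 0.0165 0.0264]
local clamped [0.0469 0.0007 0.0726]
local leg [ 0.0494 -0.009   0.073 ]
```

Call:
arm_command:
  hand: [0,0,0]
  delta_pos:
    - [0,0,0.0015]
    - [0,0,0.0015]
    - [0,0,0.0015]
  twist: [0,0,0]

```text
t: 6.98
tool_pos: [0.482, 0.0967, 0.0721]
eef_rot: [0.251, 0.661, -0.251, 0.66]
ft_force: [-2.4, 3.2, -1.8]
finger_gap: 0.0398
```

```bash
python3 st.py 2
```

```text
t 7.075 tcp [0.482  0.0967 0.0722] jaw -41.64962872623405 gap 0.040001396618124 x [-0.0012  0.0005 -1.    ]
F world [-3.0653  3.2669 -1.4797] sd [0.2168 0.0154 0.0596] F tool(x,y,z) [ 1.4849  0.4045 -4.4598] T tool [-0.0473  0.9617  0.0595]
local clamped [0.0469 0.0014 0.0725]
local leg [ 0.0494 -0.0083  0.0729]
```

Call:
arm_command:
  hand: [0,0,0,0]
  delta_pos:
    - [0,0,-0.003]
    - [0,0,-0.003]
    - [0,0,-0.003]
    - [0,0,-0.003]
  twist: [0,0,0,0]

```text
t: 7.58
tool_pos: [0.4807, 0.0979, 0.0724]
eef_rot: [0.252, 0.661, -0.252, 0.661]
ft_force: [-0.6, 0.3, -3.7]
finger_gap: 0.04
```

```bash
python3 st.py 2
```

```text
t 7.675 tcp [0.4805 0.098  0.0723] jaw -41.689384312049924 gap 0.03993356011669386 x [ 0.0002 -0.0001 -1.    ]
F world [ 0.4781 -0.0094 -1.9962] sd [0.2796 0.3241 0.6761] F tool(x,y,z) [1.9963 0.3109 0.3628] T tool [-0.0143 -0.0099 -0.0093]
local clamped [ 0.0469 -0.0005  0.0726]
local leg [ 0.0496 -0.0103  0.0731]
```

Call:
arm_command:
  hand: [0,0,0,0,0,0,0]
  delta_pos:
    - [0.0003,-0.001,0.0006]
    - [0.0005,-0.006,0.0006]
    - [0.0005,-0.012,0.0006]
    - [0.0005,-0.018,0.0006]
    - [0.0005,-0.025,0.0006]
    - [0.0005,-0.031,0.0006]
    - [0.0005,-0.033,0.0006]
  twist: [0,0,0,0,0,0,0]

```text
t: 8.55
tool_pos: [0.4585, 0.0727, 0.0718]
eef_rot: [0.252, 0.661, -0.252, 0.661]
ft_force: [-0.0, 0.4, -2.8]
finger_gap: 0.0397
```

```bash
python3 st.py 3 w4
```

```text
t 8.7 tcp [0.4588 0.073  0.0718] jaw -41.69294028631533 gap 0.04001441010232057 x [ 0.0003  0.0001 -1.    ]
F world [ 0.4337  0.1214 -1.9695] sd [0.3246 0.465  0.5984] F tool(x,y,z) [1.9696 0.3785 0.243 ] T tool [ 0.0146 -0.0058  0.015 ]
local clamped [ 0.0801 -0.0002  0.0721]
local leg [ 0.0824 -0.0058  0.0725]
```

View pics/w4.png

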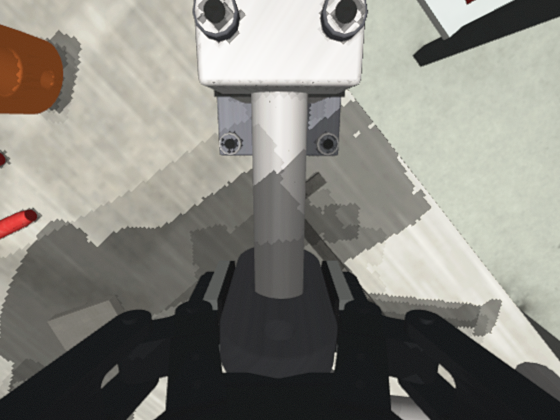

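```bash
python3 - <<'E'
from fit import *
import pickle
f=pickle.load(open('w4.pkl','rb')); P=cloud(f)
for u in (225,275,330):
  for v in (60,70,76,80,83,86,89,92): print(u,v,((P[v,u]-PT[:3])@Rz(PT[3])).round(4),end=' | ')
  print()
m=(np.abs(P[...,2]-.095)<.012)&(f['depth']>0); v,u=np.mgrid[:420,:560]; m&=(v<290)&(v>95)&(u>245)&(u<312)
Q=P[m]; l=(Q-PT[:3])@Rz(PT[3])
s=least_squares(lambda q:np.hypot(l[:,1]-q[0]-q[1]*(l[:,0]-.05),l[:,2]-q[2])-.01,[0,0,.09],loss='soft_l1',f_scale=.001); print(len(Q),s.x,l[:,0].min(),l[:,0].max())
# flange near face
m=(u>230)&(u<325)&(v>300)&(v<370)&(P[...,2]>.105); l=(P[m]-PT[:3])@Rz(PT[3]); print(np.percentile(l,[1,10,25,50],axis=0))
E
```

```text
225 60 [-0.0074 -0.0144  0.1198] | 225 70 [-0.005  -0.0145  0.12  ] | 225 76 [-0.0035 -0.0145  0.1199] | 225 80 [-0.0026 -0.0146  0.1195] | 225 83 [-0.0019 -0.0147  0.1192] | 225 86 [-0.0012 -0.0149  0.1184] | 225 89 [-0.0011 -0.0162  0.1098] | 225 92 [-0.0011 -0.0181  0.0974] | 
275 60 [-0.0074 -0.0013  0.1201] | 275 70 [-0.005  -0.0013  0.1199] | 275 76 [-0.0035 -0.0013  0.1196] | 275 80 [-0.0026 -0.0013  0.1192] | 275 83 [-0.0019 -0.0013  0.1189] | 275 86 [-0.0011 -0.0013  0.1188] | 275 89 [-0.0011 -0.0014  0.1095] | 275 92 [-0.0009 -0.0015  0.1003] | 
330 60 [-0.0072  0.0129  0.1209] | 330 70 [-0.005   0.0132  0.1193] | 330 76 [-0.0035  0.0132  0.1202] | 330 80 [-0.0025  0.0132  0.12  ] | 330 83 [-0.0019  0.0135  0.1181] | 330 86 [-0.0011  0.0134  0.1189] | 330 89 [-0.0011  0.0149  0.1092] | 330 92 [-0.0009  0.0164  0.0997] | 
10343 [-0.0004 -0.0039  0.09  ] -0.00034762800675052673 0.07854555948014166
[[ 0.0717 -0.0162  0.1058]
 [ 0.0723 -0.0129  0.1098]
 [ 0.0728 -0.0083  0.1157]
 [ 0.0733 -0.0009  0.1245]]
```

```bash
cat > path.py <<'E'
from fit import *
E0=.0011
O=np.array([-.0011,.0001])   # true fixture origin in PT local
def pose(s,dy=np.radians(-7.1),dp=np.radians(.97),zc=.0718,yaw=PT[3]):
    """s arc length from bend_start of flange centre; returns TCP world, jaw heading deg"""
    m=.055*np.pi/4
    if s<0: c=np.array([.085+s,0,0]);t=np.array([1.,0,0])
    else:
        a=min(s/.055,np.pi/2); ex=max(0,s-2*m)
        c=np.array([.085+.055*np.sin(a),.055-.055*np.cos(a)+ex,0]); t=np.array([np.cos(a),np.sin(a),0])
        if s>m:
            R=Rz(dy)@Rx(dp); M=M0*[1,1,0]; c=R@(c-M)+M; t=R@t
    q=c+E0*t; q[:2]+=O
    W=Rz(yaw)@q+np.r_[PT[:2],zc]; h=np.degrees(yaw+np.arctan2(t[1],t[0]))+90
    return W,(h+180)%360-180
def rows(ss,p,R,**k):
    for s in ss:
        W,h=pose(s,**k); d=R.T@(W-p); print('s %.1f'%(s*1e3),'d mm',(d*1e3).round(1),'tw %.1f'%((ang(R)-h+90)%180-90))
E
python3 - <<'E'
from path import *
p=np.array([.4588,.073,.0718]); s,_,R=tool()
print(pose(-.006), pose(.0432))
rows([-.003,0,.004,.008,.012,.016,.020,.024,.028,.032,.036,.04],p,R)
E
```

```text
(array([0.4597, 0.0736, 0.0718]), np.float64(-41.629999999999995)) (array([0.4426, 0.0291, 0.0718]), np.float64(-3.730875192942733))
s -3.0 d mm [-0.  -2.   0.3] tw -0.0
s 0.0 d mm [-0.  -5.   0.3] tw -0.0
s 4.0 d mm [-0.  -9.   0.5] tw -4.2
s 8.0 d mm [ -0.  -12.9   1. ] tw -8.4
s 12.0 d mm [ -0.  -16.8   1.8] tw -12.5
s 16.0 d mm [ -0.  -20.7   2.9] tw -16.7
s 20.0 d mm [ -0.  -24.5   4.3] tw -20.9
s 24.0 d mm [ -0.  -28.1   5.9] tw -25.1
s 28.0 d mm [ -0.  -31.6   7.8] tw -29.2
s 32.0 d mm [ -0. -35.  10.] tw -33.4
s 36.0 d mm [ -0.  -38.2  12.3] tw -37.6
s 40.0 d mm [ -0.  -41.2  15. ] tw -41.7
```

Call:
arm_command:
  hand: [0,0,0,0,0,0,0]
  delta_pos:
    - [0,-0.003,0.0003]
    - [0,-0.007,0.0004]
    - [0,-0.0105,0.0007]
    - [0,-0.014,0.0012]
    - [0,-0.0175,0.002]
    - [0,-0.0207,0.0029]
    - [0,-0.0207,0.0029]
  twist: [0,-2,-6,-9.5,-13.3,-16.7,-16.7]

```text
t: 9.57
tool_pos: [0.447, 0.0553, 0.0718]
eef_rot: [0.153, 0.69, -0.153, 0.69]
ft_force: [-0.1, 0.2, -2.0]
finger_gap: 0.0395
```

```bash
python3 st.py 3; python3 - <<'E'
from path import *
s,p,R=tool(); rows([.016,.020,.024,.028,.032,.036,.04],p,R)
E
```

```text
t 9.725 tcp [0.4473 0.0557 0.0718] jaw -25.02087823060769 gap 0.0402737491503227 x [ 0.0001  0.0001 -1.    ]
F world [-0.1132 -0.2383 -2.6276] sd [0.1474 0.1112 1.0224] F tool(x,y,z) [ 2.6276 -0.2641 -0.002 ] T tool [0.0061 0.0157 0.0085]
local clamped [0.1006 0.0027 0.0721]
local leg [ 0.1025 -0.0004  0.0724]
s 16.0 d mm [ 0.  -0.2 -0. ] tw -0.0
s 20.0 d mm [ 0.  -4.2  0.2] tw -4.2
s 24.0 d mm [ 0.  -8.2  0.7] tw -8.4
s 28.0 d mm [  0.  -12.1   1.5] tw -12.5
s 32.0 d mm [  0.  -16.    2.6] tw -16.7
s 36.0 d mm [  0.  -19.7   4. ] tw -20.9
s 40.0 d mm [  0.  -23.4   5.6] tw -25.1
```

Free, no side load. On to near mid-bend.

Call:
arm_command:
  hand: [0,0,0,0,0,0,0]
  delta_pos:
    - [0,-0.003,0.0001]
    - [0,-0.007,0.0005]
    - [0,-0.0105,0.0012]
    - [0,-0.014,0.002]
    - [0,-0.017,0.003]
    - [0,-0.0197,0.004]
    - [0,-0.0197,0.004]
  twist: [-3,-7,-11,-14.5,-18,-20.9,-20.9]

```text
t: 10.6
tool_pos: [0.4426, 0.0361, 0.0718]
eef_rot: [0.026, 0.707, -0.026, 0.707]
ft_force: [-0.7, -0.0, -1.9]
finger_gap: 0.0394
```

```bash
python3 st.py 3 w5; python3 - <<'E'
from path import *
import pickle
f=pickle.load(open('w5.pkl','rb')); P=cloud(f)
g=ctrl.grab_frame('scene'); save(g,'s5.png'); pickle.dump(g,open('s5.pkl','wb'))
g=ctrl.grab_frame('top'); save(g,'t5.png'); pickle.dump(g,open('t5.pkl','wb'))
a=cv2.imread('pics/s5.png')[130:330,190:410]; cv2.imwrite('pics/s5c.png',cv2.resize(a,None,fx=2.6,fy=2.6,interpolation=cv2.INTER_CUBIC))
s,p,R=tool(); rows([.036,.040,.043,.047,.051,.055],p,R)
E
```

```text
t 10.75 tcp [0.4426 0.0363 0.0718] jaw -4.141286681627676 gap 0.04000225292108503 x [-0. -0. -1.]
F world [ 0.0705  0.0562 -2.4741] sd [0.2152 0.0805 0.4931] F tool(x,y,z) [2.4741 0.0611 0.0663] T tool [-0.0229 -0.0037  0.0231]
local clamped [0.1182 0.0121 0.0721]
local leg [0.1187 0.0111 0.0722]
s 36.0 d mm [-0.  -0.1  0. ] tw 0.0
s 40.0 d mm [-0.  -4.1  0.2] tw -4.1
s 43.0 d mm [-0.  -7.1  0.6] tw -7.3
s 47.0 d mm [ -0.1 -11.1   0.7] tw -4.3
s 51.0 d mm [ -0.1 -15.1   1.2] tw -8.5
s 55.0 d mm [ -0.2 -19.    2.1] tw -12.7
```

View pics/w5.png

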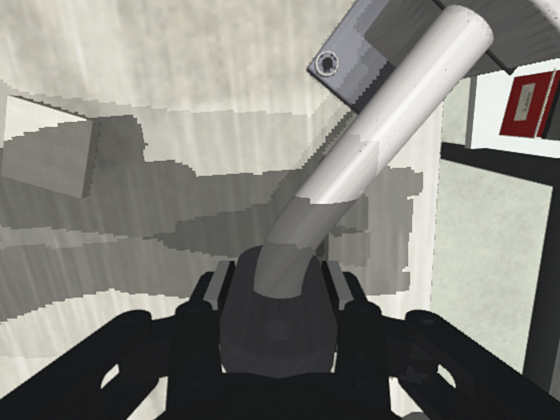

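View pics/s5c.png

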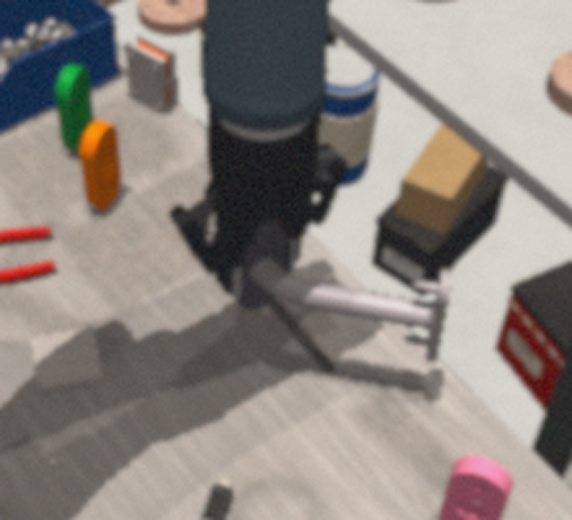

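View pics/t5.png

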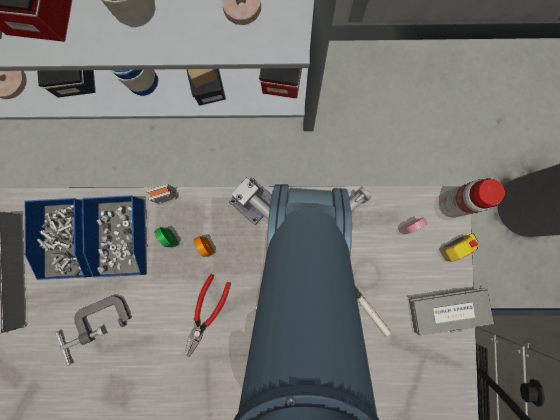

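Call:
arm_command:
  hand: [0,0,0,0,0]
  delta_pos:
    - [0,-0.0025,0.0001]
    - [0,-0.005,0.0003]
    - [0,-0.0075,0.0005]
    - [0,-0.0095,0.0006]
    - [0,-0.0095,0.0006]
  twist: [-1.5,-3,-4,-4,-4]

```text
t: 11.48
tool_pos: [0.4425, 0.0264, 0.0718]
eef_rot: [0.001, 0.707, -0.001, 0.707]
ft_force: [0.7, -0.2, -2.0]
finger_gap: 0.04
```

```bash
python3 st.py 3; python3 - <<'E'
from path import *
s,p,R=tool(); rows([.043,.0455,.047,.051,.055,.059],p,R)
E
```

```text
t 11.625 tcp [0.4425 0.0267 0.0718] jaw -0.09014611747529629 gap 0.03997864373571461 x [ 0.  0. -1.]
F world [ 0.0421 -0.0087 -2.4943] sd [0.4043 0.3148 0.3535] F tool(x,y,z) [ 2.4943 -0.0087  0.0421] T tool [ 0.0262 -0.0131  0.0227]
local clamped [0.1255 0.0184 0.0721]
local leg [0.1252 0.0183 0.0721]
s 43.0 d mm [-0.   2.5  0.2] tw -3.2
s 45.5 d mm [-0.1  0.   0. ] tw 1.3
s 47.0 d mm [-0.1 -1.5  0. ] tw -0.3
s 51.0 d mm [-0.1 -5.5  0.3] tw -4.5
s 55.0 d mm [-0.2 -9.4  0.8] tw -8.6
s 59.0 d mm [ -0.2 -13.4   1.6] tw -12.8
```

Call:
arm_command:
  hand: [0,0,0,0,0]
  delta_pos:
    - [0,-0.0025,0.0001]
    - [-0.0001,-0.0055,0.0003]
    - [-0.0001,-0.0075,0.0006]
    - [-0.0002,-0.0094,0.0008]
    - [-0.0002,-0.0094,0.0008]
  twist: [-1.5,-4.5,-6.6,-8.6,-8.6]

```text
t: 12.25
tool_pos: [0.4433, 0.0171, 0.072]
eef_rot: [-0.052, 0.705, 0.052, 0.705]
ft_force: [-0.0, -0.4, -1.8]
finger_gap: 0.04
```

```bash
python3 st.py 3; python3 - <<'E'
from path import *
s,p,R=tool(); rows([.055,.059,.063,.067,.071,.075,.079,.083,.086],p,R)
E
```

```text
t 12.4 tcp [0.4433 0.0173 0.072 ] jaw 8.49968525174993 gap 0.03986598054752972 x [-0.      0.0001 -1.    ]
F world [ 0.042   0.1176 -2.7186] sd [0.2242 0.7258 0.6695] F tool(x,y,z) [2.7186 0.11   0.059 ] T tool [ 0.0286 -0.0028  0.0194]
local clamped [0.132  0.0252 0.0723]
local leg [0.1308 0.0259 0.0721]
s 55.0 d mm [ 0. -0.  0.] tw -0.1
s 59.0 d mm [-0.  -4.   0.2] tw -4.2
s 63.0 d mm [-0.1 -8.   0.8] tw -8.4
s 67.0 d mm [ -0.2 -11.9   1.6] tw -12.6
s 71.0 d mm [ -0.2 -15.8   2.7] tw -16.7
s 75.0 d mm [ -0.3 -19.5   4. ] tw -20.9
s 79.0 d mm [ -0.4 -23.2   5.7] tw -25.1
s 83.0 d mm [ -0.4 -26.7   7.6] tw -29.2
s 86.0 d mm [ -0.5 -29.2   9.1] tw -32.4
```

Call:
arm_command:
  hand: [0,0,0,0,0,0]
  delta_pos:
    - [0,-0.003,0.0002]
    - [-0.0001,-0.006,0.0005]
    - [-0.0001,-0.009,0.001]
    - [-0.0002,-0.012,0.0016]
    - [-0.0002,-0.0158,0.0027]
    - [-0.0002,-0.0158,0.0027]
  twist: [-3,-6.2,-9.4,-12.6,-16.7,-16.7]

```text
t: 13.15
tool_pos: [0.4484, 0.0019, 0.0722]
eef_rot: [-0.154, 0.69, 0.154, 0.69]
ft_force: [0.6, 0.6, -2.8]
finger_gap: 0.0398
```

```bash
python3 st.py 3 w6; python3 - <<'E'
from path import *
s,p,R=tool(); rows([.071,.075,.079,.083,.086,.09,.095,.100],p,R)
E
```

```text
t 13.3 tcp [0.4482 0.0022 0.0722] jaw 25.135740962228795 gap 0.03973102759393344 x [-0.0001  0.0001 -1.    ]
F world [ 0.2495 -0.3907 -2.9514] sd [0.2094 0.3183 0.321 ] F tool(x,y,z) [ 2.9513 -0.4601  0.0599] T tool [0.0166 0.0083 0.0289]
local clamped [0.14   0.039  0.0725]
local leg [0.137  0.0405 0.0721]
s 71.0 d mm [-0.  -0.1 -0. ] tw -0.1
s 75.0 d mm [-0.1 -4.1  0.2] tw -4.2
s 79.0 d mm [-0.2 -8.1  0.7] tw -8.4
s 83.0 d mm [ -0.2 -12.    1.5] tw -12.6
s 86.0 d mm [ -0.3 -14.9   2.3] tw -15.7
s 90.0 d mm [ -0.4 -18.8   3.5] tw -16.1
s 95.0 d mm [ -0.4 -23.6   4.8] tw -16.1
s 100.0 d mm [ -0.5 -28.4   6.2] tw -16.1
```

View pics/w6.png

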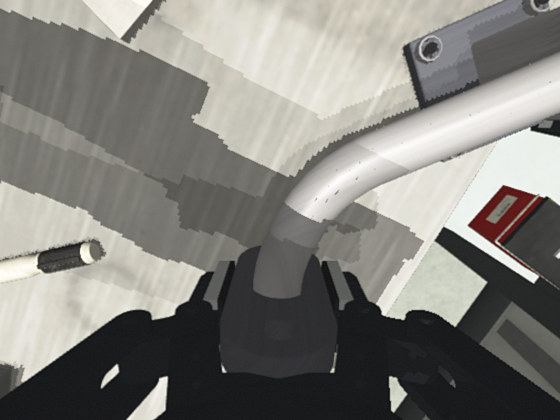

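Call:
arm_command:
  hand: [0,0,0,0,0,0,0,0]
  delta_pos:
    - [0,-0.003,0.0002]
    - [-0.0001,-0.006,0.0004]
    - [-0.0002,-0.009,0.0009]
    - [-0.0002,-0.012,0.0015]
    - [-0.0003,-0.0149,0.0023]
    - [-0.0004,-0.0188,0.0035]
    - [-0.0004,-0.0225,0.0045]
    - [-0.0004,-0.0225,0.0045]
  twist: [-3,-6.2,-9.4,-12.5,-15,-16,-16,-16]

```text
t: 14.3
tool_pos: [0.4622, -0.0166, 0.0726]
eef_rot: [-0.249, 0.662, 0.248, 0.662]
ft_force: [0.3, -0.3, -2.2]
finger_gap: 0.0402
```

```bash
python3 st.py 3; python3 - <<'E'
from path import *
s,p,R=tool(); rows([.093,.095,.1,.11,.12,.13,.14],p,R)
E
```

```text
t 14.45 tcp [ 0.4619 -0.0164  0.0726] jaw 41.19416210255063 gap 0.03983166903175869 x [-0.0002  0.     -1.    ]
F world [ 0.5392  0.5102 -2.4499] sd [0.6175 0.513  0.2514] F tool(x,y,z) [2.4498 0.0281 0.7421] T tool [-0.021  -0.015   0.0092]
local clamped [0.1448 0.0615 0.0729]
local leg [0.139  0.0634 0.0721]
s 93.0 d mm [-0.   1.   0.1] tw -0.1
s 95.0 d mm [-0.1 -1.   0.1] tw -0.1
s 100.0 d mm [-0.1 -6.   0.1] tw -0.1
s 110.0 d mm [ -0.3 -16.    0.1] tw -0.1
s 120.0 d mm [ -0.5 -26.    0.1] tw -0.1
s 130.0 d mm [ -0.7 -36.    0.1] tw -0.1
s 140.0 d mm [ -0.8 -46.    0.2] tw -0.1
```

Call:
arm_command:
  hand: [0,0,0,0,0,0,0]
  delta_pos:
    - [-0.0001,-0.004,0.0001]
    - [-0.0001,-0.008,0.0001]
    - [-0.0002,-0.013,0.0001]
    - [-0.0003,-0.018,0.0001]
    - [-0.0004,-0.023,0.0001]
    - [-0.0005,-0.026,0.0001]
    - [-0.0005,-0.026,0.0001]
  twist: [0,0,0,0,0,0,0]

```text
t: 15.32
tool_pos: [0.4793, -0.0361, 0.0731]
eef_rot: [-0.249, 0.662, 0.249, 0.662]
ft_force: [-0.1, -0.5, -1.7]
finger_gap: 0.0397
```

```bash
python3 st.py 3 w7; cat > leg.py <<'E'
from path import *
import pickle,sys
f=pickle.load(open(sys.argv[1]+'.pkl','rb')); xmin=float(sys.argv[2]); 
P=cloud(f); R2=Rz(PT[3])@Rz(PT[4])@Rx(PT[5])
l=(P-F(PT,M0))@R2+M0
v,u=np.mgrid[:420,:560]
m=(f['depth']>0)&(l[...,1]>.058)&(l[...,1]<xmin)&(np.abs(l[...,0]-.14)<.02)&(np.abs(l[...,2]-.09)<.02)&(v<297)
Q=l[m]; print(len(Q),Q[:,1].min(),Q[:,1].max())
c=(Q[:,1].min()+Q[:,1].max())/2
s=least_squares(lambda q:np.hypot(Q[:,0]-q[0]-q[1]*(Q[:,1]-.14),Q[:,2]-q[2]-q[3]*(Q[:,1]-.14))-.01,[.14,0,.09,0],loss='soft_l1',f_scale=.0007); print('x,slope_x,z,slope_z at y=.14',s.x,'slopes deg',np.degrees(s.x[[1,3]]),'at tcp side x',s.x[0]+s.x[1]*(xmin-.14))
m=(f['depth']>0)&(u>230)&(u<325)&(v>300)&(v<370)&(P[...,2]>.105); q=l[m]; print('flange face y',np.percentile(q,[1,10,25],axis=0))
E
python3 leg.py w7 .080
```

```text
t 15.475 tcp [ 0.479  -0.0358  0.0731] jaw 41.22419932127966 gap 0.039899975518577935 x [-0.0002  0.0001 -1.    ]
F world [-0.0873 -0.2306 -2.6577] sd [0.2205 0.587  0.0327] F tool(x,y,z) [ 2.6577 -0.1166 -0.2173] T tool [0.0094 0.0035 0.0334]
local clamped [0.1479 0.0872 0.0734]
local leg [0.1389 0.0894 0.0721]
2829 0.0580162775676238 0.07999883118301743
x,slope_x,z,slope_z at y=.14 [0.1427 0.0503 0.0904 0.0054] slopes deg [2.8836 0.3082] at tcp side x 0.1397023191699669
flange face y [[0.1226 0.082  0.1049]
 [0.1262 0.0826 0.1092]
 [0.1308 0.083  0.1153]]
```

View pics/w7.png

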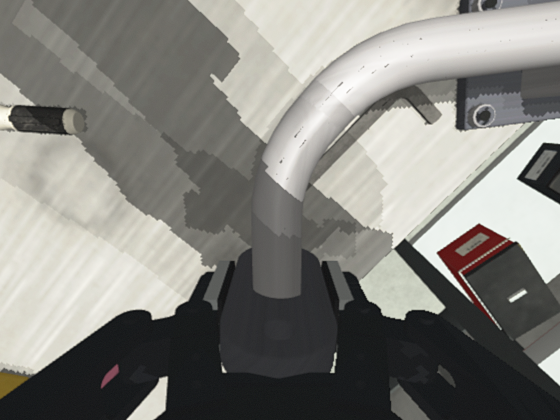

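Call:
arm_command:
  hand: [0,0,0,0,0,0,0]
  delta_pos:
    - [-0.0001,-0.004,0]
    - [-0.0001,-0.008,-0.0001]
    - [-0.0002,-0.012,-0.0001]
    - [-0.0003,-0.016,-0.0002]
    - [-0.0003,-0.02,-0.0002]
    - [-0.0004,-0.0225,-0.0002]
    - [-0.0004,-0.0225,-0.0002]
  twist: [0,0,0,0,0,0,0]

```text
t: 16.35
tool_pos: [0.4939, -0.0531, 0.0735]
eef_rot: [-0.249, 0.662, 0.249, 0.662]
ft_force: [-0.0, 0.0, -2.2]
finger_gap: 0.0398
```

```bash
python3 st.py 4 w8;python3 leg.py w8 .102; sed -i 's/>.058/>.066/' leg.py; python3 leg.py w8 .102;  python3 - <<'E'
from path import *
import pickle
g=ctrl.grab_frame('scene'); save(g,'s8.png'); pickle.dump(g,open('s8.pkl','wb'))
a=cv2.imread('pics/s8.png')[180:320,270:410]; cv2.imwrite('pics/s8c.png',cv2.resize(a,None,fx=4,fy=4,interpolation=cv2.INTER_CUBIC))
E
```

```text
t 16.55 tcp [ 0.4937 -0.0528  0.0735] jaw 41.22610024547599 gap 0.039949116470225615 x [-0.0001  0.0001 -1.    ]
F world [-0.1868 -0.0683 -2.0883] sd [0.4894 0.3984 0.4656] F tool(x,y,z) [ 2.0883  0.0715 -0.1854] T tool [0.0087 0.0247 0.0036]
local clamped [0.1509 0.1095 0.0738]
local leg [0.139  0.1119 0.0722]
5827 0.058000653874834045 0.1019942847213014
x,slope_x,z,slope_z at y=.14 [0.1394 0.0073 0.09   0.    ] slopes deg [0.4208 0.0021] at tcp side x 0.13913910411211886
flange face y [[0.1227 0.1045 0.1047]
 [0.1263 0.1051 0.1091]
 [0.1309 0.1055 0.1154]]
4668 0.06600745636442662 0.1019942847213014
x,slope_x,z,slope_z at y=.14 [ 0.1398  0.0145  0.0899 -0.0005] slopes deg [ 0.8325 -0.0298] at tcp side x 0.1392408368302791
flange face y [[0.1227 0.1045 0.1047]
 [0.1263 0.1051 0.1091]
 [0.1309 0.1055 0.1154]]
```

View pics/w8.png

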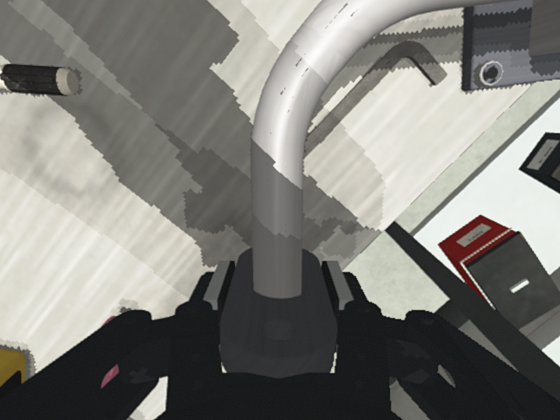

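View pics/s8c.png

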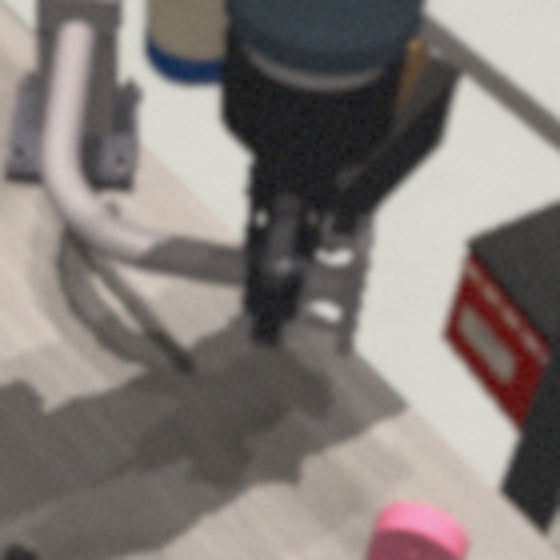

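Call:
arm_command:
  hand: [0,0,0,0]
  delta_pos:
    - [0,-0.0015,0]
    - [0,-0.003,0]
    - [-0.0001,-0.0045,0]
    - [-0.0001,-0.0045,0]
  twist: [0,0,0,0]

```text
t: 17.1
tool_pos: [0.4969, -0.0565, 0.0736]
eef_rot: [-0.249, 0.662, 0.249, 0.662]
ft_force: [0.1, -0.2, -1.6]
finger_gap: 0.0399
```

Call:
arm_command:
  hand: [0,0,0]
  delta_pos:
    - [0,-0.0007,0]
    - [0,-0.0013,0]
    - [0,-0.0013,0]
  twist: [0,0,0]

```text
t: 17.48
tool_pos: [0.4977, -0.0573, 0.0736]
eef_rot: [-0.249, 0.662, 0.249, 0.662]
ft_force: [0.1, -0.2, -2.7]
finger_gap: 0.0399
```

Call:
arm_command:
  hand: [0,0,0]
  delta_pos:
    - [0,-0.0007,0]
    - [0,-0.0013,0]
    - [0,-0.0013,0]
  twist: [0,0,0]

```text
t: 17.85
tool_pos: [0.4986, -0.0583, 0.0736]
eef_rot: [-0.249, 0.662, 0.249, 0.662]
ft_force: [1.1, 1.2, -2.0]
finger_gap: 0.0397
```

```bash
python3 st.py 4
```

```text
t 18.05 tcp [ 0.4985 -0.0583  0.0736] jaw 41.21958904982888 gap 0.03993995894376307 x [-0. -0. -1.]
F world [ 0.3745 -0.11   -2.7538] sd [0.7478 0.4834 0.705 ] F tool(x,y,z) [ 2.7538 -0.3295  0.2093] T tool [ 0.0078 -0.0089  0.0213]
local clamped [0.1518 0.1167 0.0739]
local leg [0.139  0.1191 0.0722]
```

Call:
arm_command:
  hand: [0,0,0]
  delta_pos:
    - [0,-0.0005,0]
    - [0,-0.001,0]
    - [0,-0.001,0]
  twist: [0,0,0]

```text
t: 18.42
tool_pos: [0.4992, -0.0591, 0.0736]
eef_rot: [-0.249, 0.662, 0.249, 0.662]
ft_force: [-0.2, -0.5, -2.6]
finger_gap: 0.04
```

Call:
arm_command:
  hand: [0,0,0]
  delta_pos:
    - [0,-0.0005,0]
    - [0,-0.001,0]
    - [0,-0.001,0]
  twist: [0,0,0]

```text
t: 18.8
tool_pos: [0.4999, -0.0598, 0.0736]
eef_rot: [-0.249, 0.662, 0.249, 0.662]
ft_force: [0.4, 0.1, -2.7]
finger_gap: 0.0395
```

```bash
python3 st.py 3
```

```text
t 18.95 tcp [ 0.4998 -0.0598  0.0736] jaw 41.21863118678191 gap 0.039995335399453 x [-0.  0. -1.]
F world [-0.1215 -0.5857 -2.5456] sd [0.5037 0.3454 0.1858] F tool(x,y,z) [ 2.5456 -0.3606 -0.4773] T tool [-0.004   0.0277  0.0185]
local clamped [0.152  0.1187 0.0739]
local leg [0.139  0.1211 0.0721]
```

Call:
arm_command:
  hand: [0,0,0]
  delta_pos:
    - [0,-0.0005,0]
    - [0,-0.001,0]
    - [0,-0.001,0]
  twist: [0,0,0]

```text
t: 19.32
tool_pos: [0.5006, -0.0606, 0.0736]
eef_rot: [-0.249, 0.662, 0.249, 0.662]
ft_force: [0.2, -0.2, -1.6]
finger_gap: 0.04
```

Call:
arm_command:
  hand: [0,0,0]
  delta_pos:
    - [0,-0.0005,0]
    - [0,-0.001,0]
    - [0,-0.001,0]
  twist: [0,0,0]

```text
t: 19.7
tool_pos: [0.5012, -0.0613, 0.0736]
eef_rot: [-0.249, 0.662, 0.249, 0.662]
ft_force: [0.5, -0.4, -3.4]
finger_gap: 0.0396
```

Call:
arm_command:
  hand: [0,0,0]
  delta_pos:
    - [0,-0.0005,0]
    - [0,-0.001,0]
    - [0,-0.001,0]
  twist: [0,0,0]

```text
t: 20.08
tool_pos: [0.5019, -0.0621, 0.0736]
eef_rot: [-0.249, 0.662, 0.249, 0.662]
ft_force: [-0.3, -0.2, -2.7]
finger_gap: 0.0398
```

```bash
python3 st.py 3 w9; python3 leg.py w9 .11
```

```text
t 20.225 tcp [ 0.5018 -0.062   0.0736] jaw 41.21941102154339 gap 0.03949600490843209 x [ 0. -0. -1.]
F world [ 0.1285 -0.1186 -2.4109] sd [0.4482 0.3572 0.1768] F tool(x,y,z) [ 2.4109 -0.1738  0.0185] T tool [ 0.0041 -0.0068 -0.0203]
local clamped [0.1524 0.1217 0.0739]
local leg [0.139  0.1241 0.0721]
5809 0.06600585890365107 0.10999737044013605
x,slope_x,z,slope_z at y=.14 [ 0.1387 -0.0031  0.0899 -0.0003] slopes deg [-0.1758 -0.0181] at tcp side x 0.13876990457876706
flange face y [[0.1227 0.1168 0.1045]
 [0.1263 0.1173 0.1089]
 [0.131  0.1177 0.1152]]
```

Call:
arm_command:
  hand: [0,0,0,0,0]
  delta_pos:
    - [0,-0.001,0]
    - [0,-0.002,0]
    - [-0.0001,-0.003,0]
    - [-0.0001,-0.004,0]
    - [-0.0001,-0.004,0]
  twist: [0,0,0,0,0]

```text
t: 20.85
tool_pos: [0.5045, -0.0652, 0.0737]
eef_rot: [-0.249, 0.662, 0.249, 0.662]
ft_force: [-0.4, -0.5, -2.9]
finger_gap: 0.04
```

Call:
arm_command:
  hand: [0,0,0,0,0]
  delta_pos:
    - [0,-0.001,0]
    - [0,-0.002,0]
    - [-0.0001,-0.003,0]
    - [-0.0001,-0.004,0]
    - [-0.0001,-0.004,0]
  twist: [0,0,0,0,0]

```text
t: 21.48
tool_pos: [0.5072, -0.0681, 0.0738]
eef_rot: [-0.249, 0.662, 0.249, 0.662]
ft_force: [0.1, -0.3, -3.3]
finger_gap: 0.0398
```

```bash
python3 st.py 3
```

```text
t 21.625 tcp [ 0.5071 -0.068   0.0738] jaw 41.22087792929818 gap 0.0400161627878273 x [-0.0001  0.     -1.    ]
F world [ 0.2857  0.2745 -2.322 ] sd [0.2492 0.2372 0.3746] F tool(x,y,z) [2.322  0.0179 0.3959] T tool [-0.0192 -0.0294 -0.003 ]
local clamped [0.1534 0.1296 0.0741]
local leg [0.139  0.1321 0.0721]
```

Call:
arm_command:
  hand: [0,0,0,0,0]
  delta_pos:
    - [0,-0.001,0]
    - [0,-0.002,0]
    - [0,-0.003,0]
    - [-0.0001,-0.0035,0]
    - [-0.0001,-0.0035,0]
  twist: [0,0,0,0,0]

```text
t: 22.25
tool_pos: [0.5094, -0.0708, 0.0739]
eef_rot: [-0.249, 0.662, 0.249, 0.662]
ft_force: [-0.4, 0.6, -2.5]
finger_gap: 0.0399
```

Call:
arm_command:
  hand: [0,0,0]
  delta_pos:
    - [0,-0.0005,0]
    - [0,-0.0008,0]
    - [0,-0.0008,0]
  twist: [0,0,0]

```text
t: 22.62
tool_pos: [0.5098, -0.0711, 0.0738]
eef_rot: [-0.249, 0.662, 0.249, 0.662]
ft_force: [0.1, 1.3, -2.4]
finger_gap: 0.04
```

Call:
arm_command:
  hand: [0,0,0]
  delta_pos:
    - [0,-0.0005,0]
    - [0,-0.0008,0]
    - [0,-0.0008,0]
  twist: [0,0,0]

```text
t: 23.0
tool_pos: [0.5098, -0.0714, 0.0737]
eef_rot: [-0.249, 0.662, 0.249, 0.661]
ft_force: [-3.3, 3.5, -2.8]
finger_gap: 0.0394
```

```bash
python3 st.py 3
```

```text
t 23.15 tcp [ 0.5099 -0.0714  0.0737] jaw 41.249086687131985 gap 0.03998030649624781 x [-0.0011  0.0005 -1.    ]
F world [-3.0184  3.646  -2.9246] sd [0.2006 0.5126 0.2032] F tool(x,y,z) [2.9299 4.7281 0.1359] T tool [-0.0439 -0.0273  0.8219]
local clamped [0.154  0.1339 0.074 ]
local leg [0.1391 0.1364 0.0719]
```

```bash
python3 - <<'E'
from path import *
import pickle
g=ctrl.grab_frame('scene'); save(g,'s10.png'); pickle.dump(g,open('s10.pkl','wb'))
f=ctrl.grab_frame('wrist'); save(f,'w10.png'); pickle.dump(f,open('w10.pkl','wb'))
a=cv2.imread('pics/s10.png')[200:310,290:400]; cv2.imwrite('pics/s10c.png',cv2.resize(a,None,fx=5,fy=5,interpolation=cv2.INTER_CUBIC))
a=cv2.imread('pics/w10.png')[230:400,200:360]; cv2.imwrite('pics/w10c.png',cv2.resize(a,None,fx=3.5,fy=3.5,interpolation=cv2.INTER_CUBIC))
E
python3 leg.py w10 .12
```

```text
7521 0.06618053187302118 0.11997619937834234
x,slope_x,z,slope_z at y=.14 [ 0.1387 -0.0038  0.0899 -0.0009] slopes deg [-0.2192 -0.0531] at tcp side x 0.13874152747016477
flange face y [[0.1228 0.128  0.1044]
 [0.1264 0.1295 0.1088]
 [0.131  0.1299 0.1154]]
```

View pics/s10c.png

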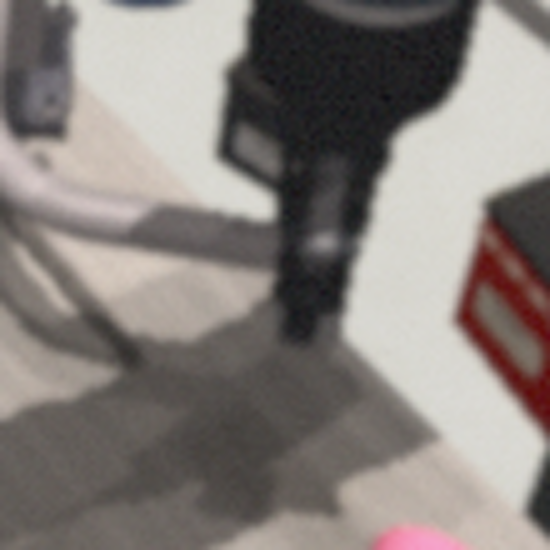

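View pics/w10c.png

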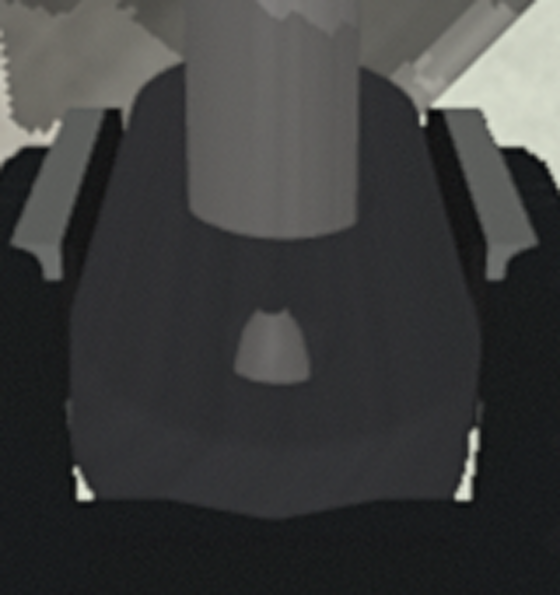

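```bash
python3 - <<'E'
from path import *
import pickle
f=pickle.load(open('w10.pkl','rb')); P=cloud(f); R2=Rz(PT[3])@Rz(PT[4])@Rx(PT[5]); l=(P-F(PT,M0))@R2+M0
for v in range(300,372,3): print(v,[tuple((l[v,u,1:]*1e3).round(1)) for u in (245,262,278,296)])
E
```

```text
300 [(np.float64(129.5), np.float64(104.6)), (np.float64(130.1), np.float64(103.5)), (np.float64(130.0), np.float64(103.6)), (np.float64(130.1), np.float64(103.4))]
303 [(np.float64(129.8), np.float64(106.2)), (np.float64(130.1), np.float64(105.6)), (np.float64(129.9), np.float64(105.9)), (np.float64(130.4), np.float64(105.2))]
306 [(np.float64(129.6), np.float64(108.6)), (np.float64(129.8), np.float64(108.3)), (np.float64(129.5), np.float64(108.7)), (np.float64(130.6), np.float64(106.9))]
309 [(np.float64(129.4), np.float64(111.0)), (np.float64(130.5), np.float64(109.2)), (np.float64(129.9), np.float64(110.1)), (np.float64(130.5), np.float64(109.1))]
312 [(np.float64(129.9), np.float64(112.0)), (np.float64(129.5), np.float64(112.8)), (np.float64(130.6), np.float64(110.9)), (np.float64(130.6), np.float64(110.9))]
315 [(np.float64(129.2), np.float64(115.2)), (np.float64(129.6), np.float64(114.5)), (np.float64(129.5), np.float64(114.7)), (np.float64(130.7), np.float64(112.7))]
318 [(np.float64(129.1), np.float64(117.1)), (np.float64(130.5), np.float64(114.8)), (np.float64(129.9), np.fl
[... 2159 characters left out ...]
 (np.float64(131.3), np.float64(133.7))]
360 [(np.float64(133.1), np.float64(132.8)), (np.float64(131.5), np.float64(134.8)), (np.float64(130.7), np.float64(135.7)), (np.float64(131.5), np.float64(134.8))]
363 [(np.float64(135.0), np.float64(131.7)), (np.float64(132.0), np.float64(135.3)), (np.float64(133.2), np.float64(133.9)), (np.float64(132.6), np.float64(134.6))]
366 [(np.float64(135.8), np.float64(132.0)), (np.float64(133.7), np.float64(134.5)), (np.float64(133.6), np.float64(134.7)), (np.float64(134.4), np.float64(133.7))]
369 [(np.float64(136.4), np.float64(132.6)), (np.float64(135.3), np.float64(133.9)), (np.float64(133.6), np.float64(135.9)), (np.float64(134.8), np.float64(134.5))]
```

Call:
arm_command:
  hand: [0,0,0]
  delta_pos:
    - [0,-0.0003,0]
    - [0,-0.0005,0]
    - [0,-0.0005,0]
  twist: [0,0,0]

```text
t: 23.62
tool_pos: [0.5099, -0.0715, 0.0736]
eef_rot: [-0.249, 0.662, 0.25, 0.661]
ft_force: [-3.1, 4.5, -2.6]
finger_gap: 0.0395
```

```bash
python3 st.py 3
```

```text
t 23.775 tcp [ 0.5099 -0.0715  0.0736] jaw 41.2610613482035 gap 0.03989076341863445 x [-0.0018  0.0008 -1.    ]
F world [-3.8042  4.9161 -3.1237] sd [0.3326 0.6116 0.3141] F tool(x,y,z) [3.1347 6.1986 0.3852] T tool [-0.1032 -0.041   1.0835]
local clamped [0.1541 0.134  0.0739]
local leg [0.1392 0.1365 0.0718]
```

Call:
arm_command:
  hand: [0,0,0.6,0.6,0.6,0.6]
  delta_pos:
    - [0,0.0008,0]
    - [0,0.0012,0]
    - [0,0.0012,0]
    - [0,0.0012,0]
    - [0,0.0012,0]
    - [0,0.0012,0]
  twist: [0,0,0,0,0,0]

```text
t: 24.52
tool_pos: [0.5103, -0.0716, 0.0741]
eef_rot: [-0.249, 0.662, 0.249, 0.662]
ft_force: [0.1, -0.3, 0.6]
finger_gap: 0.0513
```

```bash
python3 st.py 2 w11; python3 - <<'E'
from path import *
import pickle
f=pickle.load(open('w11.pkl','rb')); P=cloud(f); R2=Rz(PT[3])@Rz(PT[4])@Rx(PT[5]); l=(P-F(PT,M0))@R2+M0
a=cv2.imread('pics/w11.png')[230:400,200:360]; cv2.imwrite('pics/w11c.png',cv2.resize(a,None,fx=3.5,fy=3.5,interpolation=cv2.INTER_CUBIC))
q=l[305:345,240:258].reshape(-1,3); q2=l[305:345,298:318].reshape(-1,3)
for q in (q,q2): print('face y med',np.median(q[:,1]),'slope y/z',np.polyfit(q[:,2],q[:,1],1))
st=l[318:326,270:286].reshape(-1,3); print('stud y',np.percentile(st[:,1],[1,5,10,20]),st[:,2].max())
E
```

```text
t 24.625 tcp [ 0.5102 -0.0715  0.074 ] jaw 41.214279396605434 gap 0.05158105296788937 x [ 0.0003 -0.0001 -1.    ]
F world [-0.6938 -0.2169  0.4416] sd [0.1463 0.1359 0.6638] F tool(x,y,z) [-0.4418  0.2939 -0.6648] T tool [ 0.0005  0.002  -0.002 ]
local clamped [0.1539 0.1342 0.0743]
local leg [0.139  0.1367 0.0722]
face y med 0.12955306348292525 slope y/z [-0.1464  0.1471]
face y med 0.12988880205072317 slope y/z [-0.2305  0.1575]
stud y [0.1263 0.1266 0.127  0.1273] 0.12398797243985467
```

View pics/w11c.png

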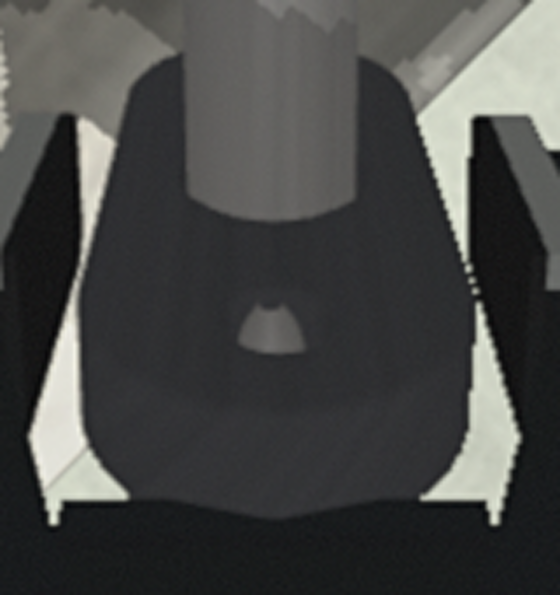

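```bash
python3 - <<'E'
from path import *
import pickle
R2=Rz(PT[3])@Rz(PT[4])@Rx(PT[5])
for n in ('w9','w10','w11'):
    f=pickle.load(open(n+'.pkl','rb')); P=cloud(f);  l=(P-F(PT,M0))@R2+M0
    for (u0,u1) in ((238,260),(296,316)):
        d=f['depth'][303:343,u0:u1]; v,u=np.mgrid[303:343,u0:u1]
        # plane in image: 1/d is affine in (u,v)
        A=np.c_[u.ravel(),v.ravel(),np.ones(u.size)]; w_=1/d.ravel()
        c=np.linalg.lstsq(A,w_,rcond=None)[0]; r=w_-A@c; k=np.abs(r)<2*r.std(); c=np.linalg.lstsq(A[k],w_[k],rcond=None)[0]
        def pt(uu,vv):
            dd=1/(c@[uu,vv,1]); return (w(f,uu,vv,dd)-F(PT,M0))@R2+M0
        um=(u0+u1)/2; a,b=pt(um,305),pt(um,341); t=(b-a)
        print(n,u0,'tilt deg (y over z)',np.degrees(np.arctan2(t[1],t[2])).round(2),'y@105',a[1]+t[1]/t[2]*(.105-a[2]),'y@125',a[1]+t[1]/t[2]*(.125-a[2]))
E
```

```text
w9 238 tilt deg (y over z) nan y@105 nan y@125 nan
w9 296 tilt deg (y over z) nan y@105 nan y@125 nan
w10 238 tilt deg (y over z) nan y@105 nan y@125 nan
w10 296 tilt deg (y over z) nan y@105 nan y@125 nan
w11 238 tilt deg (y over z) nan y@105 nan y@125 nan
w11 296 tilt deg (y over z) nan y@105 nan y@125 nan<stdin>:9: RuntimeWarning: divide by zero encountered in divide
<stdin>:12: RuntimeWarning: divide by zero encountered in scalar divide
h.py:5: RuntimeWarning: invalid value encountered in matmul
  p=np.array([(u-f['cx'])/f['fx']*d,-(v-f['cy'])/f['fy']*d,-d,1.]); return (np.array(f['cam_to_world'])@p)[:3]
```

```bash
cat > tilt.py <<'E'
from path import *
import pickle,sys
R2=Rz(PT[3])@Rz(PT[4])@Rx(PT[5])
def go(n):
    f=pickle.load(open(n+'.pkl','rb')) if isinstance(n,str) else n
    for (u0,u1) in ((238,260),(296,316)):
        d=f['depth'][303:335,u0:u1]; v,u=np.mgrid[303:335,u0:u1]; g=d.ravel()>.05
        A=np.c_[u.ravel(),v.ravel(),np.ones(u.size)][g]; w_=1/d.ravel()[g]
        c=np.linalg.lstsq(A,w_,rcond=None)[0]
        for _ in range(3):
            r=w_-A@c; k=np.abs(r)<2*np.median(np.abs(r))+1e-9; c=np.linalg.lstsq(A[k],w_[k],rcond=None)[0]
        def pt(uu,vv):
            dd=1/(c@[uu,vv,1]); return (w(f,uu,vv,dd)-F(PT,M0))@R2+M0
        um=(u0+u1)/2; a,b=pt(um,305),pt(um,333); t=(b-a)
        print(n if isinstance(n,str) else '',u0,len(A),'tilt deg',np.degrees(np.arctan2(t[1],t[2])).round(2),'y@100',(a[1]+t[1]/t[2]*(.100-a[2])).round(4),'y@90',(a[1]+t[1]/t[2]*(.09-a[2])).round(4),'y@120',(a[1]+t[1]/t[2]*(.12-a[2])).round(4))
if __name__=='__main__':
    for n in sys.argv[1:]: go(n)
E
python3 tilt.py w8 w9 w10 w11
```

```text
w8 238 699 tilt deg 1.13 y@100 0.1048 y@90 0.1047 y@120 0.1052
w8 296 638 tilt deg 0.84 y@100 0.1058 y@90 0.1057 y@120 0.1061
w9 238 702 tilt deg 1.46 y@100 0.117 y@90 0.1168 y@120 0.1175
w9 296 637 tilt deg 0.94 y@100 0.1181 y@90 0.118 y@120 0.1184
w10 238 701 tilt deg 1.05 y@100 0.1294 y@90 0.1292 y@120 0.1298
w10 296 638 tilt deg 0.73 y@100 0.1304 y@90 0.1302 y@120 0.1306
w11 238 702 tilt deg 0.51 y@100 0.1293 y@90 0.1292 y@120 0.1295
w11 296 638 tilt deg 0.46 y@100 0.1297 y@90 0.1296 y@120 0.1299
```

```bash
python3 - <<'E'
from path import *
import pickle
def face(n,org,R2,ax):
    f=pickle.load(open(n+'.pkl','rb')); P=cloud(f); l=(P-org)@R2
    v,u=np.mgrid[:420,:560]
    m=(v>302)&(v<338)&(((u>238)&(u<262))|((u>296)&(u<318)))&(f['depth']>.05)
    q=l[m]; 
    # y(ax)=a+b*lat+c*z, robust; use image-consistent fit via least squares on orthogonal (TLS)
    c=np.median(q,0); k=np.linalg.norm(q-c,axis=1)<.05; q=q[k]
    for _ in range(4):
        c=q.mean(0); U,S,V=np.linalg.svd(q-c,full_matrices=False); nrm=V[2]; r=(q-c)@nrm; q=q[np.abs(r)<3*np.median(np.abs(r))+1e-6]
    nrm=nrm*np.sign(nrm[ax]); return c,nrm,len(q)
for n in ('w2','w3','w4'):
    c,nr,k=face(n,PT[:3],Rz(PT[3]),0); print(n,c,nr,k,'yaw',np.degrees(np.arctan2(nr[1],nr[0])),'pitch',np.degrees(np.arctan2(nr[2],nr[0])))
R2=Rz(PT[3])@Rz(PT[4])@Rx(PT[5])
for n in ('w7','w8','w9','w10','w11'):
    c,nr,k=face(n,F(PT,M0)-R2@M0,R2,1); print(n,c,nr,k,'yaw',np.degrees(np.arctan2(-nr[0],nr[1])),'pitch',np.degrees(np.arctan2(nr[2],nr[1])))
E
```

```text
w2 [ 0.0398 -0.0002  0.1165] [ 0.9983 -0.0586  0.0058] 1460 yaw -3.360864575703801 pitch 0.33416621038986605
w3 [0.0397 0.0001 0.1147] [ 0.9989 -0.0472  0.0034] 1439 yaw -2.7032745677090526 pitch 0.19549644490165466
w4 [ 0.073  -0.0008  0.1159] [ 0.9989 -0.0476  0.0052] 1400 yaw -2.7260144283489356 pitch 0.2987628544860544
w7 [0.1381 0.0831 0.1162] [ 0.0457  0.9989 -0.0133] 1447 yaw -2.6194147639133316 pitch -0.7649927103140158
w8 [0.1384 0.1056 0.1162] [ 0.0455  0.9989 -0.0131] 1433 yaw -2.6072610907162117 pitch -0.7492497673687211
w9 [0.1386 0.1179 0.1161] [ 0.0481  0.9987 -0.0168] 1453 yaw -2.7584971785921746 pitch -0.9623387227160887
w10 [0.1386 0.1302 0.1163] [ 0.0442  0.999  -0.0089] 1450 yaw -2.531894056481772 pitch -0.5132451408050245
w11 [0.1384 0.1297 0.1176] [0.0182 0.9998 0.0001] 1450 yaw -1.0401057006853314 pitch 0.0033177038979268062
```

Call:
arm_command:
  hand: [0.6,0.49,0.49,0.49,0,0,0]
  delta_pos:
    - [0,0,0]
    - [0,0,0]
    - [0,0,0]
    - [0,0,0]
    - [0,0,0]
    - [0,0,0]
    - [0,0,0]
  twist: [-1.6,-1.6,-1.6,-1.6,-1.6,-1.6,-1.6]
  squeeze: 22

```text
t: 25.5
tool_pos: [0.51, -0.0714, 0.0739]
eef_rot: [-0.258, 0.658, 0.258, 0.658]
ft_force: [1.0, 0.0, 0.2]
finger_gap: 0.0396
```

```bash
python3 st.py 3 w12; python3 tilt.py w12
```

```text
t 25.65 tcp [ 0.51   -0.0714  0.0739] jaw 42.819047577964774 gap 0.0403021643358507 x [ 0.0001 -0.     -1.    ]
F world [ 0.7462 -0.0522  1.0673] sd [0.2386 0.5458 0.1823] F tool(x,y,z) [-1.0672 -0.5456  0.5119] T tool [-0.0198  0.0246  0.0312]
local clamped [0.1539 0.134  0.0742]
local leg [0.139  0.1366 0.0722]
w12 238 701 tilt deg 0.25 y@100 0.1295 y@90 0.1294 y@120 0.1295
w12 296 637 tilt deg 0.33 y@100 0.1297 y@90 0.1296 y@120 0.1298
```

Call:
arm_command:
  hand: [0,0,0,0]
  delta_pos:
    - [-0.0008,0,0]
    - [-0.0008,-0.0007,0]
    - [-0.0008,-0.0012,0]
    - [-0.0008,-0.0012,0]
  twist: [0,0,0,0]

```text
t: 26.15
tool_pos: [0.5105, -0.0721, 0.0745]
eef_rot: [-0.258, 0.658, 0.258, 0.658]
ft_force: [-1.1, 0.9, -1.4]
finger_gap: 0.0401
```

```bash
python3 st.py 3 w13; python3 tilt.py w13
```

```text
t 26.3 tcp [ 0.5105 -0.0721  0.0746] jaw 42.8251409907187 gap 0.03943842369900561 x [-0.0005  0.0002 -1.    ]
F world [-1.6253  0.6545 -1.3114] sd [0.4581 0.4583 0.343 ] F tool(x,y,z) [ 1.3123  1.5843 -0.7468] T tool [-0.0108 -0.0019  0.2591]
local clamped [0.1541 0.1349 0.0749]
local leg [0.1391 0.1375 0.0728]
w13 238 701 tilt deg 0.29 y@100 0.1303 y@90 0.1303 y@120 0.1304
w13 296 637 tilt deg 0.19 y@100 0.1306 y@90 0.1306 y@120 0.1307
```

Call:
arm_command:
  hand: [0,0,0]
  delta_pos:
    - [0,-0.0005,0]
    - [0,-0.001,0]
    - [0,-0.001,0]
  twist: [0,0,0]

```text
t: 26.68
tool_pos: [0.5106, -0.0722, 0.0744]
eef_rot: [-0.258, 0.659, 0.259, 0.658]
ft_force: [-2.8, 4.5, -0.8]
finger_gap: 0.0398
```

```bash
python3 st.py 3 w14; python3 tilt.py w14; python3 - <<'E'
from path import *
a=cv2.imread('pics/w14.png')[230:400,200:360]; cv2.imwrite('pics/w14c.png',cv2.resize(a,None,fx=3.5,fy=3.5,interpolation=cv2.INTER_CUBIC))
import pickle
f=pickle.load(open('w14.pkl','rb')); P=cloud(f); R2=Rz(PT[3])@Rz(PT[4])@Rx(PT[5]); l=(P-F(PT,M0))@R2+M0
st=l[312:330,268:290].reshape(-1,3); print('stud y',np.percentile(st[:,1],[.5,1,2,5,10,20]))
E
```

```text
t 26.825 tcp [ 0.5106 -0.0722  0.0744] jaw 42.86257778936359 gap 0.03969163095844691 x [-0.0018  0.0008 -1.    ]
F world [-2.7587  3.7158 -0.8098] sd [0.523  0.6323 0.2687] F tool(x,y,z) [0.8178 4.5987 0.5063] T tool [-0.0432 -0.0375  0.9535]
local clamped [0.1542 0.135  0.0747]
local leg [0.1391 0.1375 0.0727]
w14 238 704 tilt deg 0.54 y@100 0.1304 y@90 0.1303 y@120 0.1306
w14 296 638 tilt deg 0.55 y@100 0.1306 y@90 0.1305 y@120 0.1308
stud y [0.0674 0.1264 0.1265 0.127  0.1275 0.1281]
```

View pics/w14c.png

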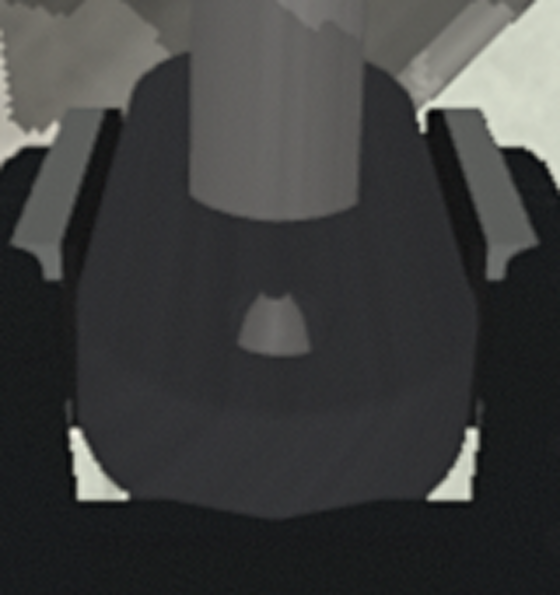

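Call:
arm_command:
  hand: [0,0,0,0.55,0.6,0.65,0.65,0.65]
  delta_pos:
    - [0.0004,0.0004,0]
    - [0.0006,0.0008,0]
    - [0.0006,0.0008,0]
    - [0.0006,0.0008,0]
    - [0.0006,0.0008,0]
    - [0.0006,0.0008,0]
    - [0.0006,0.0008,0]
    - [0.0006,0.0008,0]
  twist: [0,0,0,0,0,0,0,0]

```text
t: 27.82
tool_pos: [0.511, -0.0725, 0.0741]
eef_rot: [-0.258, 0.658, 0.258, 0.658]
ft_force: [0.4, 0.1, 0.3]
finger_gap: 0.0555
```

```bash
python3 st.py 2 w15; python3 tilt.py w15; python3 - <<'E'
from path import *
a=cv2.imread('pics/w15.png')[230:400,200:360]; cv2.imwrite('pics/w15c.png',cv2.resize(a,None,fx=3.5,fy=3.5,interpolation=cv2.INTER_CUBIC))
E
```

```text
t 27.925 tcp [ 0.511  -0.0724  0.0741] jaw 42.818179539092284 gap 0.05561553756807806 x [ 0.0002 -0.     -1.    ]
F world [ 0.2374  0.0297 -0.2018] sd [0.06   0.5797 0.2025] F tool(x,y,z) [ 0.2018 -0.1395  0.1943] T tool [0.0214 0.0305 0.0202]
local clamped [0.1541 0.1354 0.0744]
local leg [0.139  0.138  0.0723]
w15 238 702 tilt deg 0.74 y@100 0.1303 y@90 0.1301 y@120 0.1305
w15 296 639 tilt deg 0.04 y@100 0.1307 y@90 0.1307 y@120 0.1307
```

View pics/w15c.png

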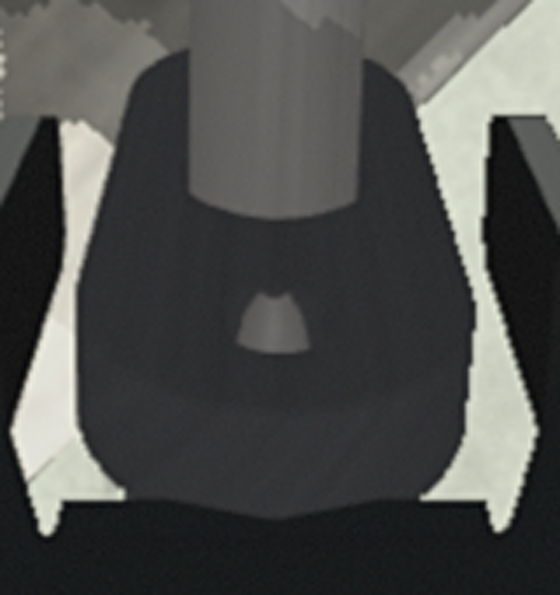

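Call:
arm_command:
  hand: [0.8,0.8,0.8,0.8,0.8,0.8,0.8,0.8,0.8,0.8]
  delta_pos:
    - [0,0,0]
    - [-0.01,0,0]
    - [-0.025,0,0]
    - [-0.045,0,0]
    - [-0.07,0,0]
    - [-0.095,0,0]
    - [-0.12,0,0]
    - [-0.14,0,0]
    - [-0.15,0,0]
    - [-0.15,0,0]
  twist: [0,0,0,0,0,0,0,0,0,0]

```text
t: 29.18
tool_pos: [0.5113, -0.0724, 0.2249]
eef_rot: [-0.258, 0.658, 0.258, 0.659]
ft_force: [-0.2, 0.2, 0.2]
finger_gap: 0.0684
```

```bash
python3 st.py 1 w16; python3 - <<'E'
from path import *
import pickle
for n in ('scene','top'):
    g=ctrl.grab_frame(n); save(g,n+'16.png'); pickle.dump(g,open(n+'16.pkl','wb')); print(n,ctrl.pinpoint(g,'flange_center'))
a=cv2.imread('pics/scene16.png')[200:310,290:400]; cv2.imwrite('pics/s16c.png',cv2.resize(a,None,fx=5,fy=5,interpolation=cv2.INTER_CUBIC))
E
```

```text
t 29.225 tcp [ 0.5108 -0.0724  0.2241] jaw 42.81951267577946 gap 0.06861108571935505 x [ 0.0002  0.     -1.    ]
F world [ 0.596   0.0625 -0.53  ] sd [0. 0. 0.] F tool(x,y,z) [ 0.5301 -0.3592  0.4795] T tool [ 0.0035 -0.0381 -0.015 ]
local clamped [0.1541 0.1353 0.2244]
local leg [0.1391 0.1404 0.2224]
scene [{'centre': [372.2, 324.8], 'confidence': 0.73}, {'centre': [352.0, 249.6], 'confidence': 0.71}, {'centre': [229.3, 193.5], 'confidence': 0.57}]
top [{'centre': [205.4, 242.6], 'confidence': 0.74}, {'centre': [357.1, 196.6], 'confidence': 0.61}, {'centre': [170.4, 238.9], 'confidence': 0.56}]
```

View pics/s16c.png

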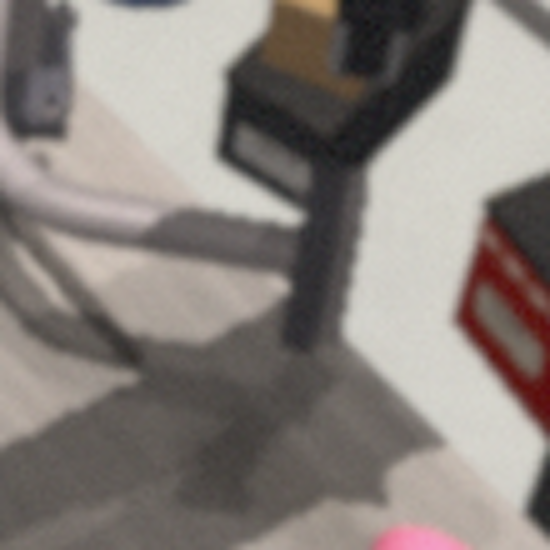

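View pics/w16.png

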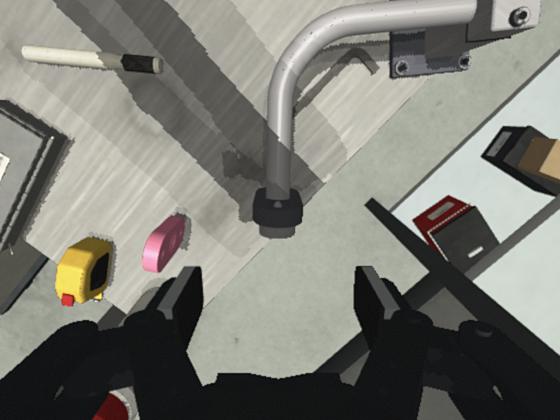

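```bash
python3 - <<'E'
from path import *
import pickle
f=pickle.load(open('w16.pkl','rb')); a=cv2.imread('pics/w16.png')[180:245,235:325]; cv2.imwrite('pics/w16c.png',cv2.resize(a,None,fx=8,fy=8,interpolation=cv2.INTER_CUBIC))
P=cloud(f); z=P[...,2]
m=(z>.06)&(z<.17)&(P[...,0]>.4)&(P[...,0]<.56)&(P[...,1]>-.13)&(P[...,1]<.11)&(f['depth']>0)
Q=P[m]; p,e,k=fit(Q,PT); print(p,e,k); I=info(p); print(I)
R2=Rz(p[3])@Rz(p[4])@Rx(p[5]); l=(P-F(p,M0))@R2+M0
for u in (262,270,278,286,294): print(u,[(v,)+tuple((l[v,u]*1e3).round(1).tolist()) for v in range(190,242,4)])
E
```

```text
[ 0.5126  0.1332 -0.0004 -2.2979 -0.1206  0.0179] 0.0003750038933340279 2500
{'yaw': np.float64(-131.66025911791075), 'dy': np.float64(-6.911586664291476), 'dp': np.float64(1.0263406826790025), 'bs': array([0.4561, 0.0697, 0.0896]), 'bm': array([0.4423, 0.0299, 0.0896]), 'be': array([ 0.456 , -0.0099,  0.0903]), 'home': array([ 0.5109, -0.0721,  0.0918]), 'd': array([ 0.6616, -0.7497,  0.0179])}
262 [(190, 154.0, 130.3, 62.8), (194, 153.2, 130.5, 79.9), (198, 152.4, 130.4, 96.7), (202, 151.9, 130.8, 109.6), (206, 151.3, 131.0, 121.9), (210, 151.0, 132.2, 129.5), (214, 151.0, 135.5, 128.4), (218, 150.9, 138.2, 129.8), (222, 150.9, 141.7, 128.3), (226, 150.9, 145.1, 127.8), (230, 150.7, 147.5, 130.1), (234, 150.8, 151.1, 128.7), (238, 156.1, 200.8, -3.3)]
270 [(190, 145.9, 123.3, 97.6), (194, 145.8, 126.4, 99.0), (198, 145.8, 130.0, 97.6), (202, 145.5, 130.6, 109.7), (206, 145.3, 131.1, 120.7), (210, 145.0, 131.6, 131.1), (214, 145.0, 134.5, 131.7), (218, 144.9, 137.4, 132.2), (222, 144.9, 140.8, 131.2), (226, 144.8, 143.9, 131.1), (230, 144.7, 146.4, 133.0), (234, 144.7, 149.3, 133.7)
[... 428 characters left out ...]
 (194, 132.6, 126.5, 97.0), (198, 132.5, 130.0, 96.4), (202, 132.7, 131.0, 106.8), (206, 133.0, 131.2, 119.1), (210, 133.3, 131.5, 130.4), (214, 133.2, 134.1, 132.1), (218, 133.1, 137.3, 131.4), (222, 133.1, 140.2, 132.1), (226, 132.9, 143.5, 131.5), (230, 132.9, 146.2, 132.6), (234, 132.8, 149.1, 133.2), (238, 132.6, 152.8, 131.6)]
294 [(190, 123.9, 130.6, 57.4), (194, 124.8, 130.7, 75.7), (198, 125.6, 130.9, 91.6), (202, 126.2, 131.0, 105.9), (206, 126.9, 131.0, 119.5), (210, 127.2, 132.1, 127.4), (214, 127.1, 135.1, 127.9), (218, 126.9, 138.9, 125.5), (222, 126.9, 141.6, 127.0), (226, 126.8, 144.5, 127.8), (230, 126.4, 148.8, 124.1), (234, 72.2, 451.7, -767.3), (238, 71.6, 466.9, -767.2)]
```

View pics/w16c.png

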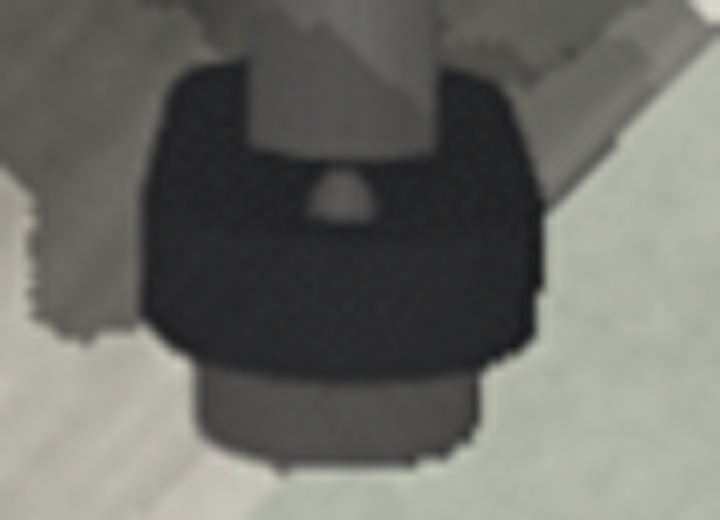

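```bash
python3 -c "
from workcell import ctrl
print(ctrl.state()['t'],ctrl.hand_in())"
```

```text
the job is handed in; nothing more can be done
29.425 None
```

I slid the dark steel flange along the tube, round the bend and onto the plate's two studs. It sits against the plate, released, with the gripper well clear above it. I handed it in at 29.4 s; no verdict was reported.

- **Travel:** I held it at 22–25 N on its straight sides and kept the bore centred on the tube by force. Once it was under way, wrist readings showed no side load above the noise (about 0.5 N) until the plate. The highest reading between calls was about 6.2 N. The sensor reads at the wrist, so brief contact forces within a move were not recorded.
- **Seating:** The first contact, at 4.7–6.2 N, was about 1 mm short of flush because the flange stood slightly askew. I released it, turned the grip 1.6°, gripped again and pushed to a firm stop at 4.6 N.
- **Last checks:**
  - The last wrist picture, after letting go, shows no gap between flange and plate, and the upper stud standing through its hole.
  - Before I let go, that stud stood about 4 mm proud, which is the flush value.
  - In the fitted tube frame the flange's rear face lies at 130.3–131.2 mm, where flush is 131.0.
- **Not confirmed:** I did not see the lower stud; I take it to be through because the flange's face lies flat over its height. The camera fits differed by about 1 mm. The wrist view put the flange's yaw about 2.7° off the jaws while held, which I did not explain.
- **Input slip:** In the first free-air move I typed -30 instead of -0.03 in one row. The row limit capped it and nothing was touched.

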